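# Dock the toolbox base plate on its shelf pin

## Task

Fit the blue base plate of the toolbox to the wardrobe shelf: slide it over the shelf, upturned nose first and without lifting it off the shelf, until its hole drops over the brass pin and it lies flat with its long side along the wooden batten, which is there to guide it. Then, by its yellow knob, turn the steel catch on the batten square across the top of the plate so that it cannot come off, and let go. Leave the toolbox, level, spanner, nozzle, and the jar on its coaster where they are.

Things in the scene. Friction and masses are not known exactly. Their poses are not given: they have to be found in the camera images.
- station: Fixed fittings on the grey shelf (its top is z = 0). Origin: foot of a brass pin, 14 mm in diameter, 10 mm high, top bevelled, in a thin flat black disc 36 mm wide. The batten runs along the station's y, on the +x side of the pin. The plate comes from the -y side and slides towards +y between the robot and the batten; seated and touching the batten its hole is within 2 mm of the pin's axis.
- batten (a point): Point on the wooden batten's guiding face (facing station -x) at shelf height, at station x = +56 mm, y = -120 mm, half-way along it. The batten is fixed, 12 mm high, 24 mm wide (station x +56 to +80 mm) and 380 mm long (station y -310 to +70 mm).
- plate: Loose flat blue metal plate, about 0.3 kg, 110 mm wide (own x), 150 mm long (own y) without its nose, 8 mm thick; origin at the centre of its underside. Its rear end (own y = -75 mm) and long sides (own x = -55, +55 mm) are upright edges to push on. It starts flat on the shelf beside the batten, its +y within 0.3 rad of the station's +y. Sliding takes 1 to 3 N.
- plate_hole (a point): Centre of the plate's round through hole, 20 mm in diameter, at the plate's underside: 20 mm ahead of the plate's origin (own y = +20 mm). Seated, it lies on the pin at shelf height.
- plate_nose (a point): Middle of the lower front edge of the plate's nose, at plate y = +98 mm, 13 mm up. The nose, 106 mm wide and 6 mm thick, slopes up at 28 degrees from plate y = +75 mm. Pushed on (a few N), it rides up over the pin; the plate's front then rests on the pin until the hole comes over it and drops.
- catch (a joint): Angle (rad) of the steel catch, a flat bar on top of the batten, 16 mm wide, 6 mm thick, underside 12.5 mm above the shelf. 0: it points along the batten to station -y; it grows clockwise from above; 1.57: to station -x, square across the plate. Range -0.6 to 1.7. It starts parked between -0.5 and -0.08 and stays where left (about 1 N at the knob).
- catch_pivot (a point): Pivot axis of the catch, at the height of the bar's underside (12.5 mm above the shelf), fixed at station x = +68 mm, y = -20 mm.
- catch_knob (a point): Centre of the round upright yellow knob on the catch, 12 mm in diameter and 28 mm high, standing on the bar (from 18 to 46 mm above the shelf), 55 mm from the pivot axis; this point is 32 mm above the shelf.
- toolbox: Red plastic toolbox, 306 by 146 mm, 120 mm high, 148 mm to the top of its handle; bystander. Origin under its centre.
- level: Small aluminium level, 200 mm long (own y), 24 mm wide, 41 mm high; bystander. Origin under its centre.
- spanner: Steel spanner, 160 mm long (own x), lying flat; bystander.
- coaster: White ceramic coaster, 96 mm in diameter, 8 mm thick; bystander. Origin under its centre.
- jar: Clear glass jar with a steel cap, 72 mm in diameter, 100 mm high, standing on the coaster; bystander. Origin under its centre.
- nozzle: White plastic spray nozzle, 28 mm in diameter at the foot, 53 mm high, standing upright; bystander. Origin under its foot.
Things that resemble listed ones, but are neither listed nor needed, are in the scene too. Of the things that look like the plate, take the one that is farthest from the robot's base at the start.

How it is judged:
By the outcome, as a careful person would: the job done as asked, in the order asked, and still so for the second after the job is handed in, with the robot touching nothing.
It also fails if it takes over 70 s, if anything falls off the work surface, if the arm or the gripper's body presses on something with over 40 N, if the wrist force passes 120 N, or if a joint passes its speed limit or range.

## Robot

A 6-joint arm with a two-finger parallel gripper is mounted at the origin on the work surface. World frame = base frame: x ahead of the robot, y to its left, z up, the work surface at z = 0. Lengths are in m, angles in rad, forces in N, time in s.
With the tool pointing down it reaches from about 0.375 to 0.9 m from the base axis. Payload 3.1 kg.
Tool frame: the origin (TCP) lies at the very end of the fingers, on their centre line; the grasp point (between the pads) lies 19 mm behind it; z points along the fingers, y is the direction in which the jaws open and shut (so a half turn about z gives the same grasp; the last joint's range is limited). The gripper opens to 85 mm and grips with 20 to 120 N. Pads are 22 mm wide; open, the fingers measure 114 mm over their backs; the gripper's body (76 mm by 85 mm) begins 54 mm behind the grasp point. The pads swing forward as they close: fully open they stand 13 mm farther back than shut.
Start: joints at [0.971, 0.527, 1.433, -0, 1.181, -0.178], TCP at [0.256, 0.57, 0.231] pointing down, gripper open.
Joint ranges: [-3.08, 3.08], [-0.75, 2.2], [0.22, 2.44], [-1.43, 4.57], [0, 2.65], [-2.85, 2.85]. Speed limits (rad/s): [2.79, 2.79, 3.14, 3.14, 3.14, 3.14].

## Interface

Orientations are given as a unit quaternion [x, y, z, w].
In Python, from station import * gives the robot as it stands.
- The arm moves only by the tool jog_arm, never from a script. Its argument "motion" is a list of rows, each a list of 5 numbers: the shift along the world's x, y, z in cm, then the turn about the world's z in degrees, then the closure in counts, from 0 (fully open) to 255 (shut). In form: [[tx, ty, tz, yaw, jaw], ...]. A call has 1 to 10 rows; each row shifts and turns the pose as measured when the row begins; what a row does not reach is not made up. A row lasts 1/12 s, in which the tool goes at most 41.7 mm and 7.16 degrees, less where a joint would pass 70% of its speed; a pose out of reach is approached as far as the arm can. A call with a gripper value outside its range is refused whole. The fingers move at their own pace and stop on an object; "squeeze" is the grip in N (left out, the last holds). Time passes only in rows, so rows that do not move let the fingers close. It gives the time, the measured TCP pose, the force and the opening at its end, in the units of the state.
- sense(): the state, without advancing time (a new reading comes with each control period).
- snapshot(name): name is "side" or "top" or "wrist"; returns a dict with "img" (480x640x3 uint8, red, green, blue), "depth" (480x640 float32, m along the optical axis (not along the pixel's ray), 0 where there is no reading), "intrinsics" (3x3 intrinsics, pixels), "eye" and "attitude" of the camera in the world. Camera axes: x right, y down, z forward; pixel columns grow to the right and rows downward; lengths in m; the calibration is good to about 2 mm. A picture is of the moment at which its call begins.
- sign_off(): hands the job in, once; it reports no verdict.
The state is a dict: "t": time; "q": joint angles; "qd": joint speeds; "tau": joint torques, N m; "tcp_pos": TCP position; "tool_rot": TCP orientation; "force": force on the tool from outside, world axes, zero at the start; "ft_torque": the same for the moment, N m; "finger_gap": opening from 0.0 (shut) to 1.0 (fully open).
Only numpy, scipy, OpenCV 4.12 (cv2) and the standard library are available. Lean on these libraries where they do the work, as an engineer would, in place of code of your own. Each camera call takes 0.05 s, during which the arm holds its last target.

## Working session

There is one attempt and no reset: what is moved stays moved. The work goes in short steps, Python scripts to look and compute and a tool call to move; the robot and the scene stay as the last step left them, time stands still between calls to the robot, and variables do not carry over. Pictures are saved under pics/ and viewed, and the job is handed in when it is done.

Besides the shell and the picture viewer there is one more tool, called as name(argument=value, ...) on one line, values as JSON. jog_arm: Moves the arm, as the interface text tells. Its arguments: {"type":"object","properties":{"motion":{"type":"array","items":{"type":"array","items":{"type":"number"}}},"squeeze":{"type":"number"}},"required":["motion"]}

```bash
mkdir -p pics; ls
python3 - <<'E'
from station import *
import cv2, pickle
print(sense())
for n in ("side","top","wrist"):
    s=snapshot(n); pickle.dump(s,open(f"pics/{n}0.pkl","wb"))
    cv2.imwrite(f"pics/{n}0.png",s["img"][:,:,::-1]); print(n,s["eye"],s["attitude"],s["intrinsics"])
E
```

```text
pics
{'t': 0.0, 'q': array([ 9.70506582e-01,  5.28459816e-01,  1.43393295e+00, -9.70046734e-06,
        1.18142386e+00, -1.78505486e-01]), 'qd': array([-7.96072552e-05,  1.04483845e-03, -1.93848772e-03,  2.84724048e-04,
        1.76195502e-03,  8.26602310e-05]), 'tau': array([-7.64507536e-05, -4.42349017e+01, -1.78027457e+01, -2.34283743e-04,
        8.36425490e-03, -3.24975690e-05]), 'tcp_pos': array([0.25542208, 0.56961404, 0.2303278 ]), 'tool_rot': array([ 2.09330412e-01,  9.77844334e-01, -1.03044323e-03, -4.17995264e-04]), 'force': array([ 0.09519275, -0.1564701 ,  0.08064372]), 'ft_torque': array([-0.0102671 , -0.02005082, -0.03863359]), 'finger_gap': 0.9987883316528864}
side [ 0.57646129 -1.08451993  0.99643675] [ 0.90383817  0.02562081 -0.00851146 -0.42702188] [[507.45628353   0.         325.67411063]
 [  0.         507.45628353 243.96074413]
 [  0.           0.           1.        ]]
top [0.31736575 0.06916497 1.36874271] [ 0.70889538 -0.70137159  0.05374642 -0.05154175] [[499.1375572    0.         319.35318898]
 [  0.         499.1375572  239.43941163]
 [  0.           0.           1.        ]]
wrist [0.18180069 0.60370254 0.37359149] [0.82863438 0.53641472 0.08635678 0.13478434] [[344.58475779   0.         319.08370359]
 [  0.         344.58475779 240.11633794]
 [  0.           0.           1.        ]]
```

View pics/top0.png

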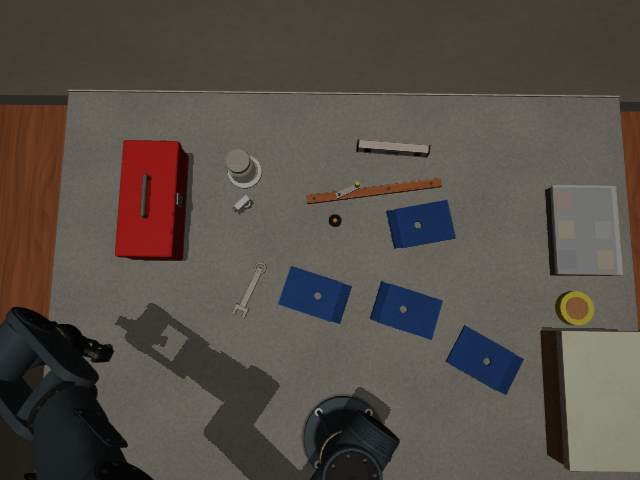

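View pics/side0.png

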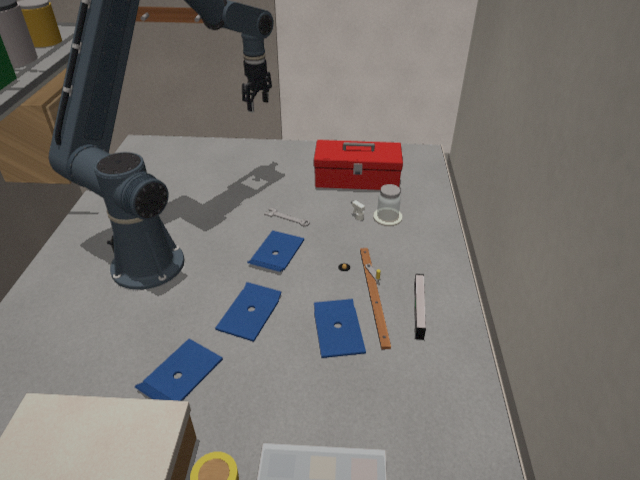

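The top view shows four blue plates at about (315,295), (406,310), (421,224) and (485,360). The pin is at (335,220), the batten runs from (307,200) to (441,183), and the knob is at (357,184). Next I'll measure these and enlarge a crop.

```bash
cat > h.py <<'E'
import numpy as np, cv2, pickle
from scipy.spatial.transform import Rotation as R
def cloud(s):
    K=s["intrinsics"]; d=s["depth"]; v,u=np.mgrid[0:480,0:640]
    p=np.stack([(u-K[0,2])/K[0,0]*d,(v-K[1,2])/K[1,1]*d,d],-1)
    return p@R.from_quat(s["attitude"]).as_matrix().T+np.array(s["eye"])
def onplane(s,u,v,z):
    K=s["intrinsics"]; r=R.from_quat(s["attitude"]).apply([(u-K[0,2])/K[0,0],(v-K[1,2])/K[1,1],1]); e=np.array(s["eye"])
    return e+r*(z-e[2])/r[2]
def proj(s,P):
    K=s["intrinsics"]; c=R.from_quat(s["attitude"]).inv().apply(np.atleast_2d(P)-np.array(s["eye"]))
    return np.c_[c[:,0]/c[:,2]*K[0,0]+K[0,2],c[:,1]/c[:,2]*K[1,1]+K[1,2]]
def blobs(s,lo,hi,minA=30):
    h=cv2.cvtColor(s["img"],cv2.COLOR_RGB2HSV); m=cv2.inRange(h,lo,hi)
    n,l,st,c=cv2.connectedComponentsWithStats(m)
    return [(i,st[i,4],c[i],l==i) for i in range(1,n) if st[i,4]>=minA]
E
python3 - <<'E'
from h import *
for n in("top","side"):
    s=pickle.load(open(f"pics/{n}0.pkl","rb")); P=cloud(s)
    print(n,"shelf z", np.median(P[150:400,200:300,2]))
    for nm,lo,hi,A in(("blue",(105,120,40),(125,255,255),300),("yellow",(22,120,90),(35,255,255),4),("batten",(3,90,60),(18,255,255),150)):
        for i,a,c,m in blobs(s,lo,hi,A):
            r=cv2.minAreaRect(np.argwhere(m)[:,::-1].astype(np.float32))
            q=P[m]; q=q[s["depth"][m]>0]
            print(nm,a,c.round(1),"mean",np.median(q,0).round(4),"maxz",q[:,2].max().round(3),"corners",[onplane(s,*x,0.008 if nm=="blue" else 0.012)[:2].round(3).tolist() for x in cv2.boxPoints(r)])
s=pickle.load(open("pics/top0.pkl","rb"))
cv2.imwrite("pics/crop0.png",cv2.resize(s["img"][165:265,290:470,::-1],None,fx=4.4,fy=4.4,interpolation=cv2.INTER_CUBIC))
E
```

```text
top shelf z 0.0010784145674741508
blue 2362 [420.8 224. ] mean [ 0.5679 -0.216   0.009 ] maxz 0.025 corners [[0.605, -0.12], [0.639, -0.293], [0.531, -0.309], [0.498, -0.138]]
blue 2529 [314.2 294.6] mean [0.3699 0.0793 0.0091] maxz 0.026 corners [[0.345, 0.176], [0.45, 0.144], [0.396, -0.022], [0.293, 0.012]]
blue 2560 [406.1 309.9] mean [ 0.3316 -0.1717  0.009 ] maxz 0.023 corners [[0.306, -0.07], [0.411, -0.104], [0.358, -0.272], [0.255, -0.236]]
blue 2713 [484.3 359.9] mean [ 0.2024 -0.3755  0.009 ] maxz 0.023 corners [[0.199, -0.27], [0.293, -0.327], [0.204, -0.486], [0.112, -0.427]]
yellow 14 [357.1 182.6] mean [ 0.6726 -0.035   0.0483] maxz 0.052 corners [[0.681, -0.031], [0.689, -0.035], [0.684, -0.044], [0.676, -0.04]]
yellow 506 [576.7 307.8] mean [ 0.3416 -0.6218  0.0304] maxz 0.04 corners [[0.323, -0.568], [0.401, -0.612], [0.361, -0.693], [0.283, -0.649]]
batten 12126 [ 28.9 202.6] mean [ 0.7945  1.3222 -0.749 ] maxz 0.003 corners [[0.902, 0.983], [0.905, 0.792], [0.285, 0.739], [0.283, 0.917]]
batten 2327 [632.9 188.6] mean [ 0.9096 -1.3002 -0.7491] maxz 0.008 corners [
[... 1245 characters left out ...]
.9  14.3] mean [-0.1202  0.8947  0.4513] maxz 0.477 corners [[-0.837, 2.317], [-0.954, 2.664], [-0.519, 2.656], [-0.435, 2.312]]
batten 4667 [ 31.1 137.1] mean [-0.4986  0.4131  0.1773] maxz 0.305 corners [[-1.247, 1.394], [-0.914, 1.461], [-0.407, 0.396], [-0.64, 0.361]]
batten 812 [375.6 302.2] mean [ 0.6666 -0.1342  0.0117] maxz 0.019 corners [[0.622, 0.097], [0.65, 0.108], [0.699, -0.278], [0.677, -0.286]]
batten 590 [184.9 451. ] mean [ 0.28   -0.5877  0.0519] maxz 0.092 corners [[0.255, -0.628], [0.252, -0.49], [0.283, -0.497], [0.282, -0.633]]
batten 527 [214.  470.2] mean [ 0.3403 -0.6152  0.0306] maxz 0.035 corners [[0.301, -0.585], [0.359, -0.581], [0.367, -0.622], [0.311, -0.625]]
```

View pics/crop0.png

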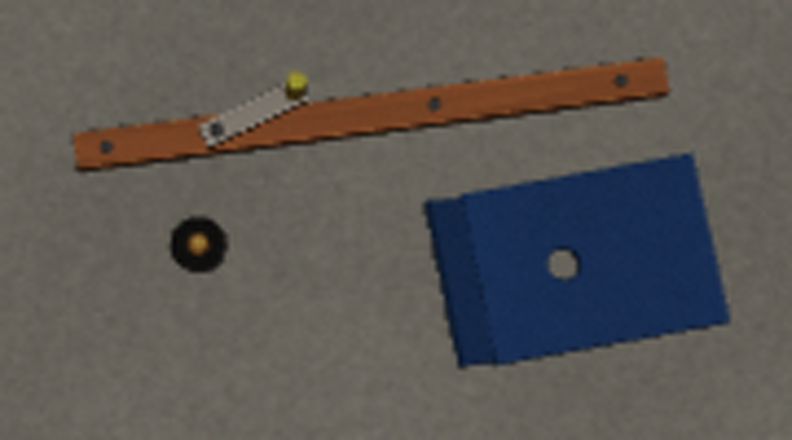

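Four blue plates look alike. Their distances from the base are: A at pixel (421,224), 0.61 m; (315,295), 0.38 m; (406,310), 0.37 m; (485,360), 0.43 m. Plate A is the farthest. The crop confirms this: it lies beside the batten, its nose (dark strip) faces the pin, and its hole is at crop (563,264). Next I'll measure it more precisely.

```bash
cat >> h.py <<'E'
from scipy.optimize import least_squares
def station_fit(s,p0=(0.578,0.024,0.143)):
    # fit batten top rectangle to its colour mask outline
    bl=[b for b in blobs(s,(3,90,60),(18,255,255),150) if 200<b[2][0]<500 and b[2][1]>150 and b[1]<2000]
    m=np.zeros((480,640),np.uint8)
    for b in bl:m|=b[3].astype(np.uint8)
    q=np.argwhere(m)[:,::-1].astype(np.float32)
    return q
def plate_pose(s,m):
    """hole centre + sides from mask in the top view"""
    mm=m.astype(np.uint8)
    cs,h=cv2.findContours(mm,cv2.RETR_CCOMP,cv2.CHAIN_APPROX_NONE)
    hol=[c for c,hh in zip(cs,h[0]) if hh[3]>=0 and cv2.contourArea(c)>10]
    return max(cs,key=cv2.contourArea)[:,0],hol
E
cat > est.py <<'E'
from h import *
def S2W(o,a,p): c,s_=np.cos(a),np.sin(a); p=np.atleast_2d(p); return np.c_[o[0]+c*p[:,0]-s_*p[:,1],o[1]+s_*p[:,0]+c*p[:,1]]
def platefit(s,guess,dz=0.0):
    best=None
    b=max([b for b in blobs(s,(105,120,40),(125,255,255),300) if b[3][max(int(guess[1])-40,0):int(guess[1])+40,int(guess[0])-40:int(guess[0])+40].sum()>300],key=lambda b:b[3][int(guess[1])-40:int(guess[1])+40,int(guess[0])-40:int(guess[0])+40].sum())
    m=b[3].astype(np.uint8); x0,y0,w,h=cv2.boundingRect(m)
    F=8
    def render(p):
        img=np.zeros((480,640),np.float32)
        big=np.zeros(((h+20)*F,(w+20)*F),np.uint8)
        def poly(pts,z,val):
            W=S2W(p[:2],p[2],np.array(pts)/1000.); pr=proj(s,np.c_[W,np.full(len(W),0)+np.array(z)])
            cv2.fillPoly(big,[np.round((pr-[x0-10,y0-10]+.5)*F).astype(np.int32)],val)
        poly([(-55,-75),(55,-75),(55,75),(-55,75)],np.full(4,.008),255)
        poly([(-55,-75),(55,-75),(55,75),(-55,75)],np.full(4,.0),255)
        poly([(-53,75),(53,75),(53,97),(-53,97)],[.008,.008,.019,.019],255)
        t=np.linspace(0,2*np.pi,24); poly(np.c_[10*np.cos(t),20+10*np.sin(t)],np.full(24,.008),0)
        return cv2.resize(big,(w+20,h+20),interpolation=cv2.INTER_AREA)/255.
    tgt=m[y0-10:y0+h+10,x0-10:x0+w+10].astype(float)
    tgt=cv2.GaussianBlur(tgt,(0,0),1)
    f=lambda p:((cv2.GaussianBlur(render(p),(0,0),1)-tgt)**2).sum()
    from scipy.optimize import minimize
    g=onplane(s,*b[2],.008)
    r=min((minimize(f,[g[0],g[1],a],method="Nelder-Mead",options=dict(initial_simplex=[[g[0],g[1],a],[g[0]+.01,g[1],a],[g[0],g[1]+.01,a],[g[0],g[1],a+.1]],xatol=1e-5)) for a in(.1,.25)),key=lambda r:r.fun)
    return r.x,r.fun
def battenfit(s):
    q=station_fit(s); r=cv2.minAreaRect(q); B=np.array([onplane(s,*x,.012)[:2] for x in cv2.boxPoints(r)])
    B=B[np.argsort(B[:,1])]; lo,hi=B[:2].mean(0),B[2:].mean(0); d=hi-lo; L=np.hypot(*d); d/=L
    a=np.arctan2(-d[0],d[1]); c=(lo+hi)/2; x=np.array([np.cos(a),np.sin(a)])
    return c-.068*x+.12*d,a,L
def W2S(o,a,w): w=np.asarray(w)-o; c,s_=np.cos(a),np.sin(a); return np.array([c*w[0]+s_*w[1],-s_*w[0]+c*w[1]])
E
python3 - <<'E'
from est import *
for n,g,pin in(("top",(421,224),(335,220.2)),("side",(338,328),None)):
    s=pickle.load(open(f"pics/{n}0.pkl","rb"))
    o,a,L=battenfit(s); print(n,"station",o.round(4),a.round(4),"L",L.round(4))
    p,f=platefit(s,g); print("plate",p.round(4),f, "in station",W2S(o,a,p[:2]).round(4),p[2]-a)
    for i,A,c,m in blobs(s,(10,100,90),(35,255,255),3):
        if 320<c[0]<400 and 160<c[1]<300: print("brass/yellow",A,c, onplane(s,*c,.01)[:2].round(4), onplane(s,*c,.04)[:2].round(4))
    h=s["img"].max(2)<35
    m=np.zeros((480,640),bool); m[200:285,320:360]=h[200:285,320:360]
    c=np.argwhere(m).mean(0)[::-1]; print("disc",m.sum(),c,onplane(s,*c,.001))
    print("disc proj exp",proj(s,[*o,0]))
E
```

```text
top station [0.5777 0.0238] 0.1424 L 0.38
plate [ 0.5708 -0.224   0.1947] 7.099553668803605 in station [-0.042  -0.2443] 0.05236812365183707
brass/yellow 752 [393.91356383 187.6768617 ] [ 0.6701 -0.1411] [ 0.6623 -0.1365]
brass/yellow 16 [357.0625 182.6875] [ 0.6833 -0.038 ] [ 0.6752 -0.0356]
brass/yellow 236 [321.71186441 196.73728814] [0.6419 0.0607] [0.6347 0.0608]
brass/yellow 14 [334.5        219.71428571] [0.5771 0.0246] [0.5714 0.0256]
disc 97 [334.24742268 219.6185567 ] [0.57908476 0.02501894 0.001     ]
disc proj exp [[334.685366   220.18504462]]
side station [ 0.5423 -0.1846] -0.4792 L 0.7599
plate [ 0.5699 -0.2261  0.1936] 30.88745581961735 in station [ 0.0436 -0.0241] 0.6727945382824394
brass/yellow 20 [343.9  265.95] [0.5769 0.0164] [ 0.5769 -0.0171]
brass/yellow 32 [377.78125 273.8125 ] [ 0.6745 -0.0114] [ 0.6715 -0.044 ]
disc 29 [344.03448276 267.55172414] [0.5774649  0.01941278 0.001     ]
disc proj exp [[328.58763227 319.5019259 ]]
```

Plate A is confirmed. The station origin is about (0.578, 0.0235) with yaw 0.142; the batten length measures 380 mm as given, and the measured pin agrees within 2 mm. The plate sits at station (-42, -244) mm, rotated +0.052 from the station. My plan is to push its robot-side long edge sideways against the batten, then push its rear end, then turn the catch.

jog_arm(motion=[[1.5,-4,0,3.3,170],[1.5,-4,0,3.3,170],[1.5,-4,0,3.3,170],[1.5,-4,0,3.3,170],[1.5,-4,0,3.3,170],[1.5,-4,0,3.3,170],[1.5,-4,0,3.3,170],[1.5,-4,0,3.3,170],[1.5,-4,0,3.3,170],[1.5,-4,0,3.3,170]], squeeze=30)

```text
t: 0.98
tcp_pos: [0.3971, 0.1807, 0.2284]
tool_rot: [-0.099, 0.995, 0.001, -0.001]
force: [-0.2, 0.8, -0.1]
finger_gap: 0.334
```

jog_arm(motion=[[0.8,-4.1,0,0,170],[0.8,-4.1,0,0,170],[0.8,-4.1,0,0,170],[0.8,-4.1,0,0,170],[0.8,-4.1,0,0,170],[0.8,-4.1,0,0,170],[0.8,-4.1,-1,0,170],[0.8,-4.1,-2,0,170],[0.8,-4.1,-2,0,170],[0.5,-4.1,-2,0,170]])

```text
t: 1.82
tcp_pos: [0.4724, -0.2181, 0.1695]
tool_rot: [-0.099, 0.995, -0.002, 0.006]
force: [1.6, 0.5, 0.1]
finger_gap: 0.339
```

Run:
```python
from station import *
import cv2
s=sense();print(s["tcp_pos"],s["tool_rot"],s["q"])
s=snapshot("wrist");cv2.imwrite("pics/w1.png",s["img"][:,:,::-1])
```

```text
[ 0.47237775 -0.21814224  0.16950253] [-0.09861733  0.99510761 -0.00199679  0.00561099] [-0.65035957  0.47193467  1.76493562  0.0060527   0.89379392 -2.42248117]
```

View pics/w1.png

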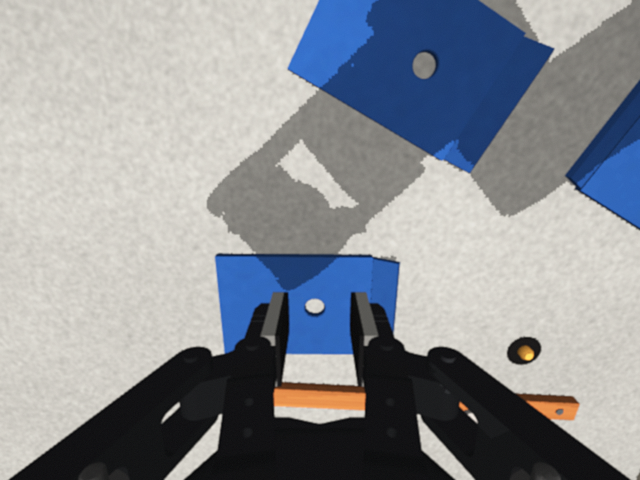

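The picture shows the target plate at (305,300), its near long side at row 255, and the hole at (315,306). I'll go down in front of its near long side.

jog_arm(motion=[[0.1,-1,-2.5,-3.1,170],[0,-1,-2.5,0,170],[0,0,-2.5,0,170],[0,0,-2.5,0,170],[0,0,-2,0,170],[0,0,-1,0,170],[0,0,-0.5,0,170],[0,0,0,0,170]])

```text
t: 2.53
tcp_pos: [0.4749, -0.2523, 0.0238]
tool_rot: [-0.064, 0.998, -0.005, 0.006]
force: [-0.0, 0.5, 1.0]
finger_gap: 0.332
```

jog_arm(motion=[[0,1.3,-0.7,0.8,170],[0,0,-0.4,0,170],[0,0,-0.3,0,170],[0,0,-0.2,0,170],[0,0,0,0,170]])

```text
t: 2.95
tcp_pos: [0.478, -0.2411, 0.0112]
tool_rot: [-0.071, 0.997, -0.008, 0.009]
force: [0.2, 0.2, -0.1]
finger_gap: 0.331
```

Run:
```python
from station import *
import cv2
s=sense();print(s["tcp_pos"],s["tool_rot"],s["force"])
s=snapshot("side");cv2.imwrite("pics/s1.png",cv2.resize(s["img"][230:400,230:450,::-1],None,fx=3.5,fy=3.5,interpolation=cv2.INTER_CUBIC))
```

```text
[ 0.47800798 -0.24112607  0.01117583] [-0.07136871  0.99737586 -0.00799348  0.00916572] [ 0.24065609  0.18305297 -0.08843016]
```

View pics/s1.png

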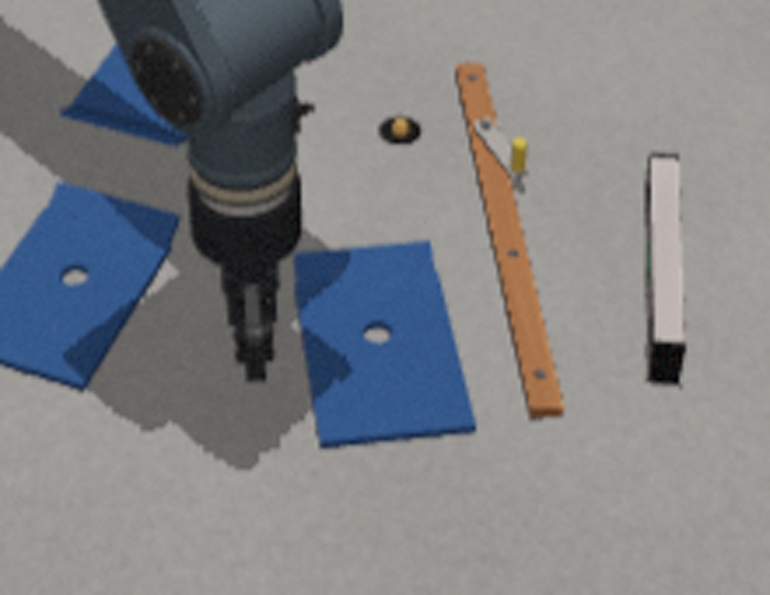

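The fingers at (255,370) are clear of the plate's near edge at (300,330). I'll lower them gently to find the shelf.

jog_arm(motion=[[0,0,-0.3,0,170],[0,0,-0.2,0,170],[0,0,-0.2,0,170],[0,0,-0.1,0,170],[0,0,0,0,170]])

```text
t: 3.42
tcp_pos: [0.4792, -0.2431, 0.0041]
tool_rot: [-0.071, 0.997, -0.01, 0.011]
force: [0.0, 0.1, 0.8]
finger_gap: 0.333
```

jog_arm(motion=[[0,0,-0.15,0,170],[0,0,-0.15,0,170],[0,0,0,0,170]])

```text
t: 3.67
tcp_pos: [0.4792, -0.2432, 0.0007]
tool_rot: [-0.071, 0.997, -0.01, 0.011]
force: [-0.1, -0.1, -0.4]
finger_gap: 0.331
```

jog_arm(motion=[[0.8,0.1,0,0,170],[0.8,0.1,0,0,170],[0.8,0.1,0,0,170],[0.8,0.1,0,0,170],[0.8,0.1,0,0,170],[0,0,0,0,170]])

```text
t: 4.17
tcp_pos: [0.5212, -0.2364, 0.0004]
tool_rot: [-0.071, 0.997, -0.008, 0.008]
force: [0.5, 0.5, -0.2]
finger_gap: 0.333
```

Run:
```python
from station import *
import cv2
s=sense();print(s["tcp_pos"],s["tool_rot"],s["force"])
s=snapshot("side");cv2.imwrite("pics/s2.png",cv2.resize(s["img"][230:400,230:450,::-1],None,fx=3.5,fy=3.5,interpolation=cv2.INTER_CUBIC))
```

```text
[ 5.21195535e-01 -2.36439811e-01  4.00465993e-04] [-0.07128327  0.99739013 -0.00799612  0.00822724] [ 0.5468894   0.47308915 -0.1737489 ]
```

View pics/s2.png

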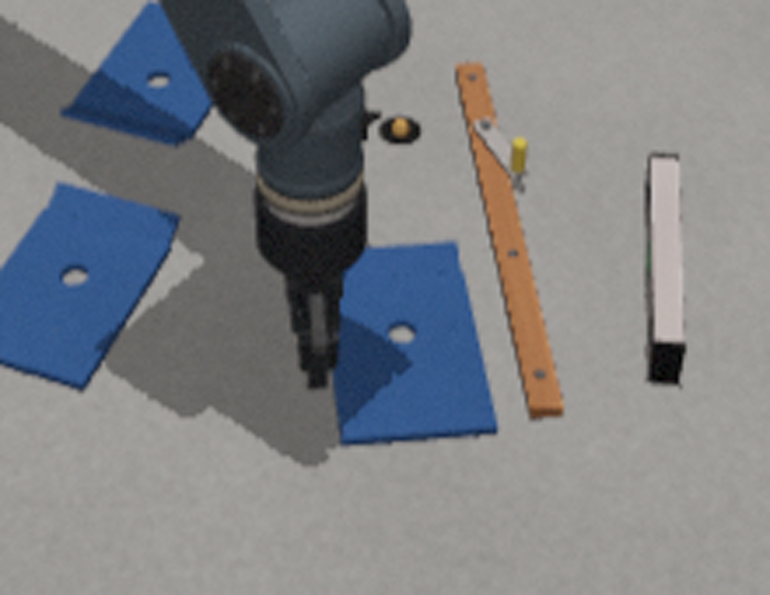

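The plate's hole has moved from (377,333) to (401,333), so the push works. I'll continue gently towards the batten.

jog_arm(motion=[[0.7,0.1,0.05,0,170],[0.7,0.1,0,0,170],[0.6,0.1,0,0,170],[0.3,0,0,0,170],[0.3,0,0,0,170],[0,0,0,0,170]])

```text
t: 4.72
tcp_pos: [0.5469, -0.2318, 0.0005]
tool_rot: [-0.072, 0.997, -0.006, 0.006]
force: [-1.9, -0.1, 1.5]
finger_gap: 0.334
```

```bash
cat > look.py <<'E'
import sys
from station import *
from est import *
n=sys.argv[1]; tag=sys.argv[2]; box=[int(x) for x in sys.argv[3].split(",")]
t=sense();print(t["t"],t["tcp_pos"].round(4),t["tool_rot"].round(4),t["force"].round(1),t["q"].round(2))
s=snapshot(n);pickle.dump(s,open(f"pics/{tag}.pkl","wb"))
f=min(790/(box[1]-box[0]),590/(box[3]-box[2]))
cv2.imwrite(f"pics/{tag}.png",cv2.resize(s["img"][box[2]:box[3],box[0]:box[1],::-1],None,fx=f,fy=f,interpolation=cv2.INTER_CUBIC))
E
python3 look.py side s3 300,440,230,350
```

```text
4.7167 [ 5.469e-01 -2.318e-01  5.000e-04] [-0.0716  0.9974 -0.0064  0.0055] [-1.9 -0.1  1.5] [-0.59  0.82  1.66 -0.01  0.64 -2.3 ]
```

View pics/s3.png

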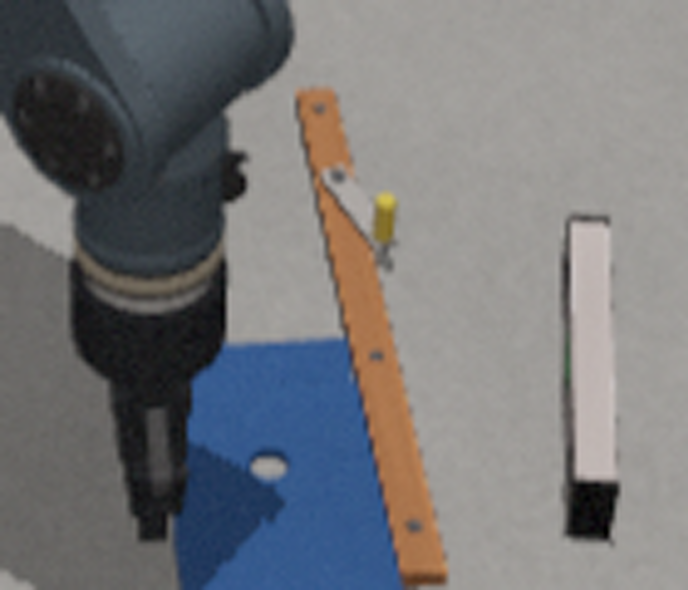

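jog_arm(motion=[[0.2,0,0,0,170],[0.2,0,0,0,170],[0.2,0,0,0,170],[0,0,0,0,170]])

```text
t: 5.1
tcp_pos: [0.5468, -0.2318, 0.0006]
tool_rot: [-0.072, 0.997, -0.005, -0.0]
force: [0.2, -0.1, -0.5]
finger_gap: 0.335
```

```bash
python3 look.py top t3 300,480,150,280
python3 - <<'E'
from est import *
s=pickle.load(open("pics/t3.pkl","rb"))
o,a,L=battenfit(s);print(o,a,L)
E
```

```text
5.1 [ 0.5468 -0.2318  0.0006] [-7.230e-02  9.974e-01 -4.700e-03 -5.000e-04] [ 0.2 -0.1 -0.5] [-0.58  0.82  1.65 -0.01  0.66 -2.29]
[0.56364002 0.12157848] 0.14130447185004544 0.18246419660433372
```

View pics/t3.png

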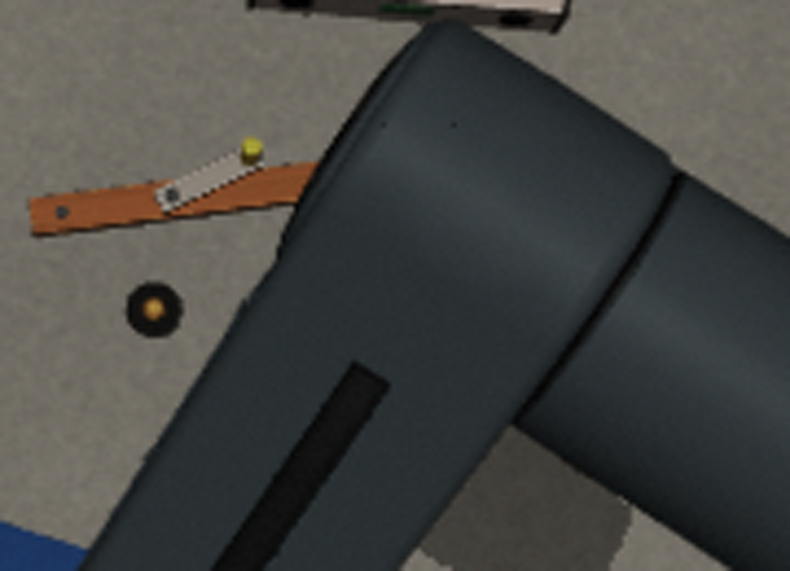

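The arm hides the plate in this view. I'll back off, rise, and go round to the rear while turning the tool by -90 degrees.

jog_arm(motion=[[-1,0,0,0,170],[-1.5,0,0.5,0,170],[-0.5,0,2.5,0,170],[0,0,3,-6,170],[0,-1,3,-7,170],[0,-1.5,1,-7,170],[0.5,-2,0,-7,170],[1,-2,0,-7,170],[1,-2,0,-7,170],[1,-2,0,-7,170]])

```text
t: 5.98
tcp_pos: [0.5497, -0.3358, 0.1056]
tool_rot: [0.351, 0.937, -0.003, 0.004]
force: [0.5, -0.1, -0.6]
finger_gap: 0.335
```

jog_arm(motion=[[1,0,0,-7,170],[1,0,0,-7,170],[1,0,0,-7,170],[1,0,0,-7,170],[1,0,0,-7,170],[0,0,0,-6,170],[0,0,0,0,170]])

```text
t: 6.57
tcp_pos: [0.6056, -0.3448, 0.1059]
tool_rot: [0.664, 0.747, -0.005, 0.012]
force: [-0.1, 0.3, 0.1]
finger_gap: 0.332
```

```bash
python3 look.py top t4 300,480,150,280; python3 look.py side s4 300,440,230,370;python3 look.py wrist w4 0,640,0,480
```

```text
6.5667 [ 0.6056 -0.3448  0.1059] [ 0.6645  0.7472 -0.0054  0.0115] [-0.1  0.3  0.1] [-0.67  0.76  1.35 -0.01  1.01 -0.78]
6.6167 [ 0.6055 -0.3447  0.1059] [ 0.6631  0.7484 -0.0053  0.0116] [-0.5 -0.6 -0.1] [-0.67  0.76  1.35 -0.01  1.01 -0.79]
6.6667 [ 0.6051 -0.3447  0.1059] [ 0.6628  0.7487 -0.0055  0.0111] [ 0.2 -0.1  0.3] [-0.67  0.76  1.35 -0.01  1.01 -0.79]
```

View pics/t4.png

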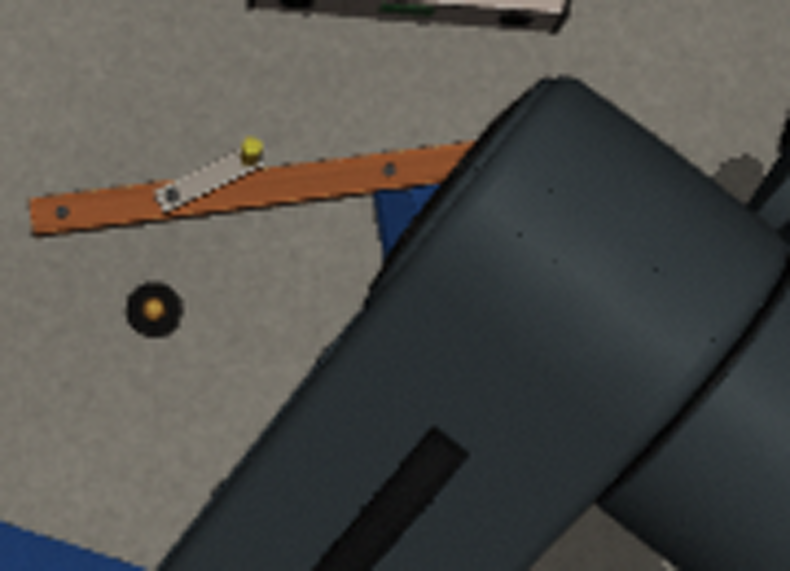

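View pics/s4.png

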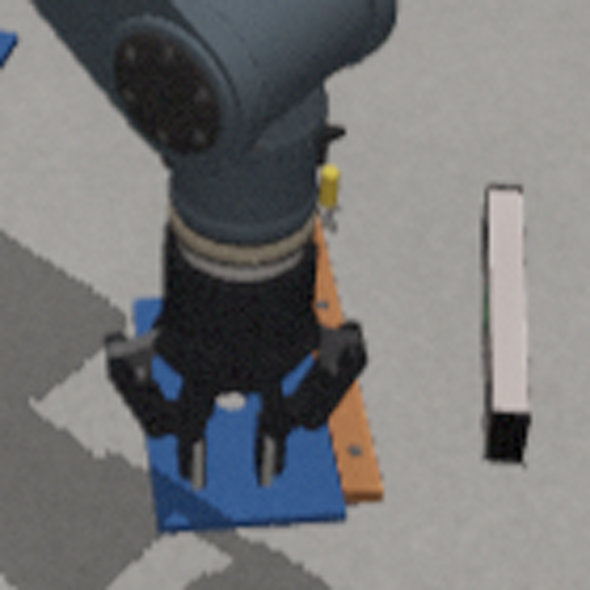

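View pics/w4.png

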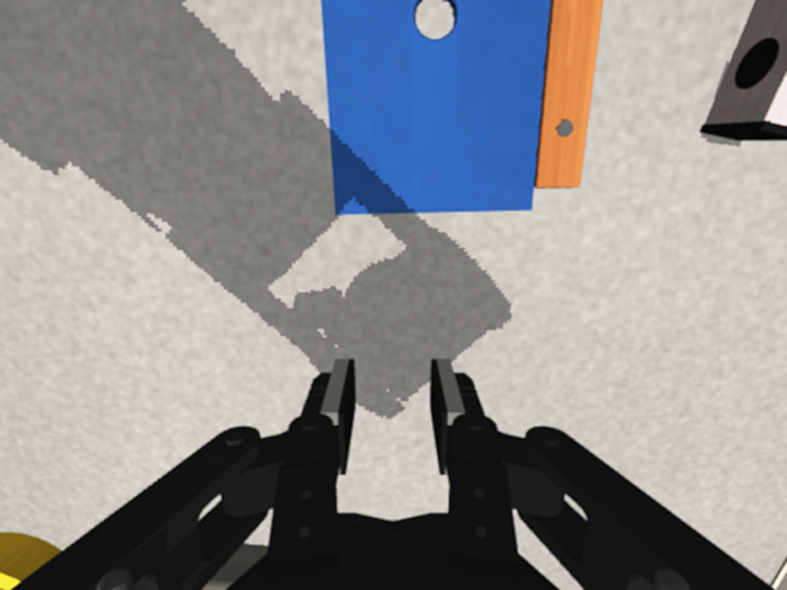

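The wrist view shows the plate flush along the batten, with rear corners at (336,213) and (532,209) and the hole at (435,18). I'll measure them.

Run:
```python
from est import *
s=pickle.load(open("pics/w4.pkl","rb")); k=480/590
o=np.array([.5777,.0238]);a=.1424
for u,v in((336,213),(532,209),(435,18)):
    w=onplane(s,u*k,v*k,.008)[:2]; print(w.round(4),(W2S(o,a,w)*1000).round(1))
print(W2S(o,a,[.6051,-.3447])*1000)
q=R.from_quat([ 0.6628,  0.7487, -0.0055 , 0.0111]).as_matrix(); print(q.round(4), np.degrees(np.arctan2(q[1,1],q[0,1])))
```

```text
[ 0.5691 -0.3006] [ -54.5 -319.9]
[ 0.6779 -0.2852] [  55.3 -320.1]
[ 0.6096 -0.2009] [  -0.3 -226.9]
[ -25.17457203 -368.65871877]
[[-0.1212  0.9926  0.0093]
 [ 0.9923  0.1213 -0.0229]
 [-0.0239  0.0065 -0.9997]] 6.969574861039084
```

jog_arm(motion=[[1,0.8,0,1.2,170],[0.9,0.8,0,0,170],[0,0,-2.5,0,170],[0,0,-2.5,0,170],[0,0,-2.5,0,170],[0,0,-1.5,0,170],[0,0,-0.5,0,170],[0,0,0,0,170]])

```text
t: 7.38
tcp_pos: [0.6314, -0.3234, 0.0108]
tool_rot: [0.65, 0.76, -0.004, 0.016]
force: [-0.8, 0.5, 0.1]
finger_gap: 0.334
```

jog_arm(motion=[[-0.5,0,-0.4,-0.7,170],[0,0,-0.3,0,170],[0,0,-0.2,0,170],[0,0,0,0,170]])

```text
t: 7.72
tcp_pos: [0.6283, -0.3231, 0.0038]
tool_rot: [0.654, 0.756, -0.003, 0.018]
force: [-0.5, -0.1, -0.1]
finger_gap: 0.333
```

jog_arm(motion=[[-0.1,0.7,-0.2,0,170],[-0.1,0.7,0,0,170],[-0.14,1,0,0,170],[-0.14,1,0,0,170],[-0.14,1,0,0,170],[-0.14,1,0,0,170],[-0.14,1,0,0,170],[0,0,0,0,170]])

```text
t: 8.38
tcp_pos: [0.6197, -0.2549, 0.005]
tool_rot: [0.654, 0.756, -0.004, 0.022]
force: [-0.7, -0.1, -0.2]
finger_gap: 0.332
```

```bash
python3 look.py wrist w5 0,640,0,480
```

```text
8.3833 [ 0.6197 -0.2549  0.005 ] [ 0.6538  0.7564 -0.0037  0.0218] [-0.7 -0.1 -0.2] [-0.55  0.86  1.48 -0.02  0.76 -0.68]
```

View pics/w5.png

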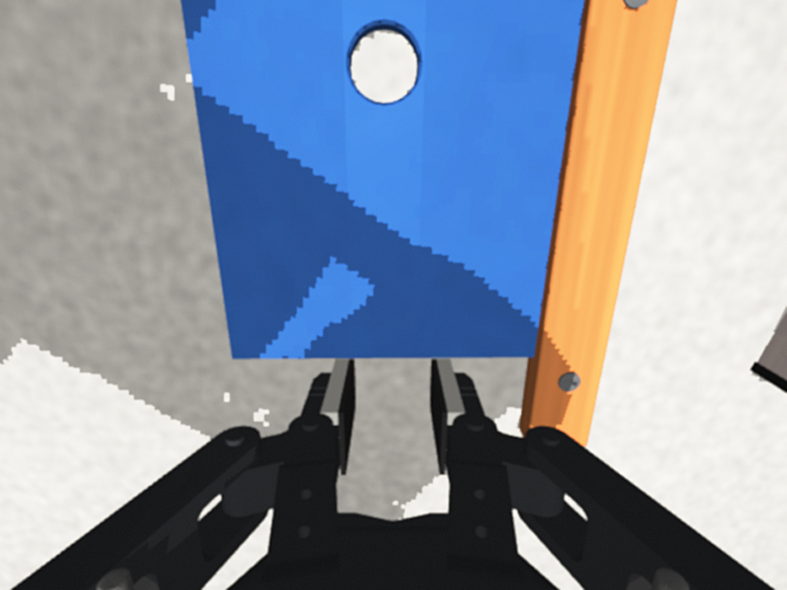

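The plate slides along the batten with its rear edge at row 357 against the finger tips and its right side flush. The tip height has crept up to 5 mm, so I'll bring it down while continuing to push.

jog_arm(motion=[[0,0,-0.2,0,170],[0,0.2,-0.2,0,170],[-0.14,1,-0.05,0,170],[-0.14,1,-0.05,0,170],[-0.14,1,-0.05,0,170],[-0.14,1,-0.05,0,170],[0,0,0,0,170]])

```text
t: 9.02
tcp_pos: [0.6171, -0.2247, 0.0022]
tool_rot: [0.654, 0.756, -0.008, 0.031]
force: [-0.7, 0.4, 0.2]
finger_gap: 0.336
```

jog_arm(motion=[[-0.14,1,-0.05,0,170],[-0.14,1,-0.05,0,170],[-0.14,1,-0.05,0,170],[-0.14,1,-0.05,0,170],[-0.14,1,-0.05,0,170],[-0.14,1,-0.05,0,170]])

```text
t: 9.52
tcp_pos: [0.6115, -0.1791, 0.0024]
tool_rot: [0.654, 0.756, -0.012, 0.04]
force: [-3.1, -7.0, 2.6]
finger_gap: 0.336
```

```bash
python3 look.py wrist w6 0,640,0,480; python3 look.py side s6 300,440,230,370
```

```text
9.5167 [ 0.6115 -0.1791  0.0024] [ 0.6535  0.7557 -0.0125  0.0404] [-3.1 -7.   2.6] [-0.44  0.84  1.59 -0.08  0.65 -0.52]
9.5667 [ 0.6111 -0.1768  0.0022] [ 0.6535  0.7558 -0.012   0.0395] [-1.2 -2.8  3.6] [-0.44  0.84  1.59 -0.07  0.65 -0.52]
```

View pics/w6.png

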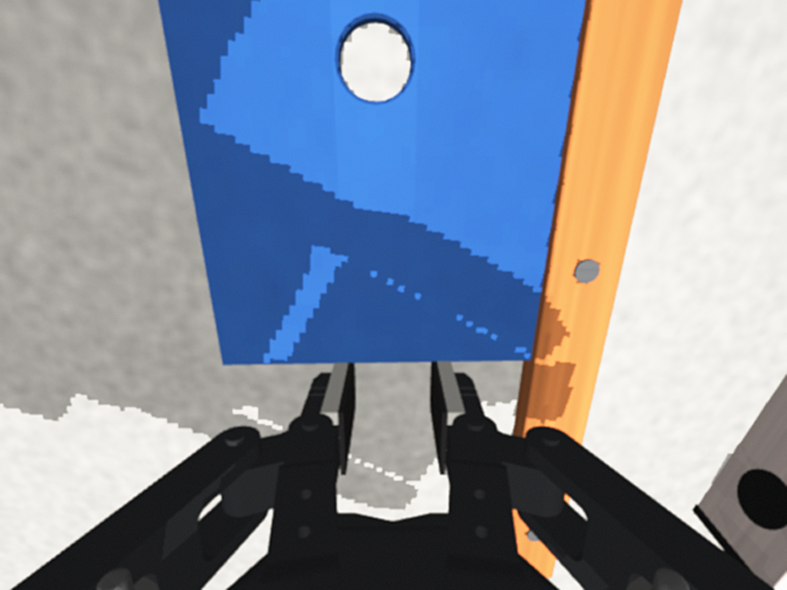

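View pics/s6.png

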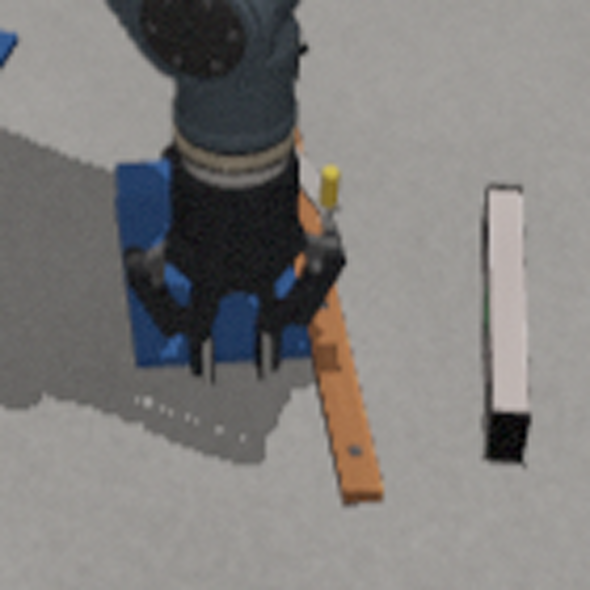

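The plate is at rear station y of about -190 mm and still flush with the batten. The nose is near the pin and the force is a few N. I'll continue.

jog_arm(motion=[[-0.14,1,-0.05,0,170],[-0.14,1,-0.05,0,170],[-0.14,1,-0.05,0,170],[-0.14,1,-0.05,0,170],[-0.14,1,-0.05,0,170]])

```text
t: 10.03
tcp_pos: [0.6065, -0.14, 0.0021]
tool_rot: [0.653, 0.756, -0.016, 0.046]
force: [-3.4, -10.0, 1.7]
finger_gap: 0.334
```

```bash
python3 look.py side s7 300,440,210,350
```

```text
10.0333 [ 0.6065 -0.14    0.0021] [ 0.6527  0.7561 -0.0164  0.0462] [ -3.4 -10.    1.7] [-0.38  0.83  1.63 -0.11  0.61 -0.44]
```

View pics/s7.png

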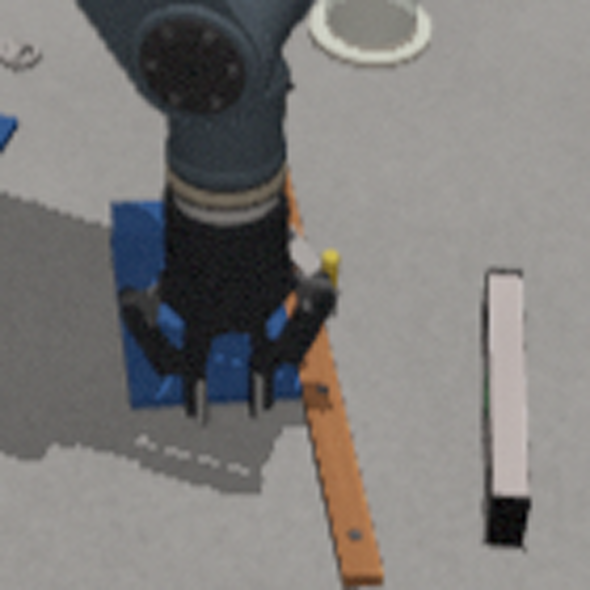

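jog_arm(motion=[[-0.14,1,-0.05,0,170],[-0.14,1,-0.05,0,170],[-0.14,1,-0.05,0,170],[-0.14,0.8,-0.05,0,170]])

```text
t: 10.42
tcp_pos: [0.6021, -0.1088, 0.0021]
tool_rot: [0.653, 0.756, -0.019, 0.05]
force: [-2.1, -7.3, 3.4]
finger_gap: 0.334
```

```bash
python3 look.py wrist w8 0,640,0,480
```

```text
10.4167 [ 0.6021 -0.1088  0.0021] [ 0.6527  0.7557 -0.019   0.0498] [-2.1 -7.3  3.4] [-0.33  0.82  1.66 -0.13  0.59 -0.37]
```

View pics/w8.png

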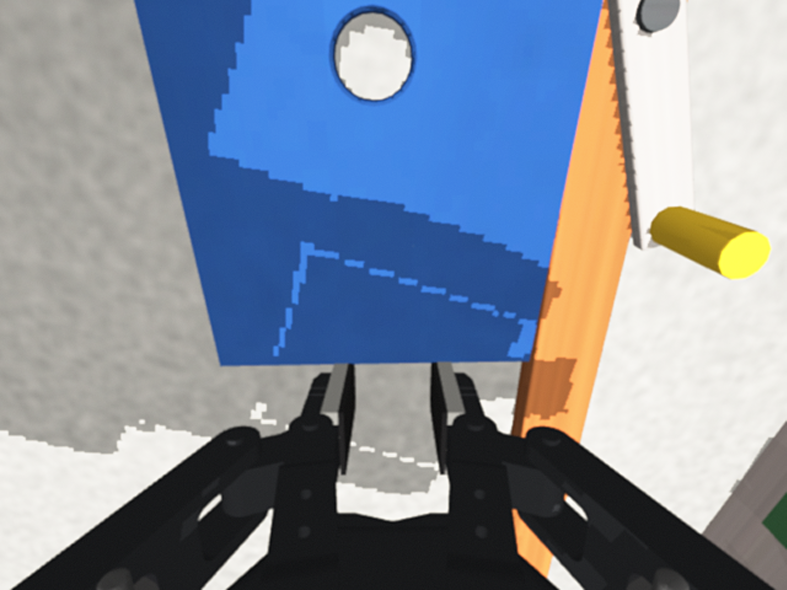

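The plate's front is riding up on the pin: its right side diverges from the batten towards the top of the image. The hole is at (372,57), with the pin not yet visible, and the rear edge at row 365. About 27 mm remain.

jog_arm(motion=[[-0.14,1,-0.05,0,170],[-0.1,0.7,0,0,170],[-0.1,0.6,0,0,170]])

```text
t: 10.72
tcp_pos: [0.5992, -0.0887, 0.0021]
tool_rot: [0.653, 0.755, -0.02, 0.051]
force: [-1.3, -4.1, 0.4]
finger_gap: 0.334
```

```bash
python3 look.py wrist w9 0,640,0,480;python3 look.py side s9 300,440,210,350
```

```text
10.7167 [ 0.5992 -0.0887  0.0021] [ 0.6531  0.7553 -0.0201  0.0508] [-1.3 -4.1  0.4] [-0.29  0.82  1.67 -0.14  0.58 -0.32]
10.7667 [ 0.5989 -0.0873  0.002 ] [ 0.6531  0.7554 -0.0198  0.0504] [-0.1 -0.8  2. ] [-0.29  0.82  1.67 -0.14  0.58 -0.32]
```

View pics/w9.png

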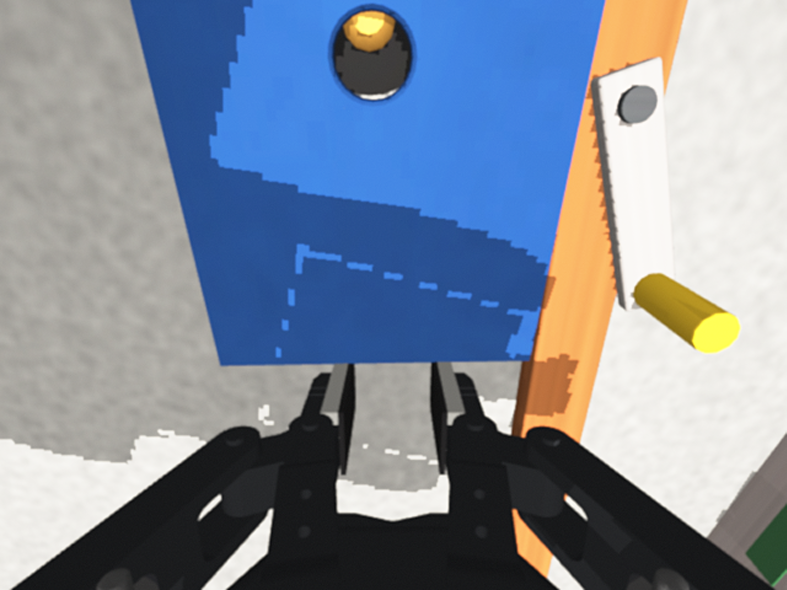

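View pics/s9.png

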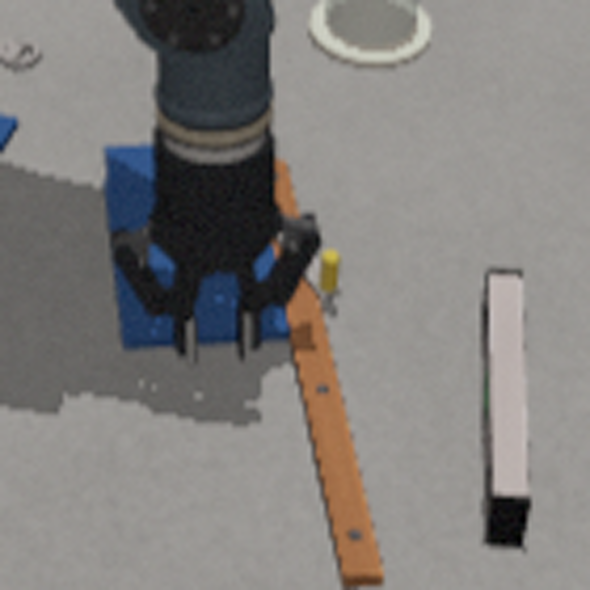

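The pin's brass top shows in the hole at (370,28), centred sideways, with the hole centre at (372,55). That leaves about 7 mm to go, so I'll use small steps.

jog_arm(motion=[[-0.05,0.35,-0.02,0,170],[-0.05,0.35,-0.02,0,170],[-0.02,0.2,0,0,170]])

```text
t: 11.07
tcp_pos: [0.5982, -0.0786, 0.0013]
tool_rot: [0.653, 0.755, -0.02, 0.051]
force: [-0.6, -4.9, 2.0]
finger_gap: 0.332
```

```bash
python3 look.py wrist w10 0,640,0,480
```

```text
11.0667 [ 0.5982 -0.0786  0.0013] [ 0.6531  0.7554 -0.0197  0.0506] [-0.6 -4.9  2. ] [-0.28  0.82  1.68 -0.14  0.58 -0.3 ]
```

View pics/w10.png

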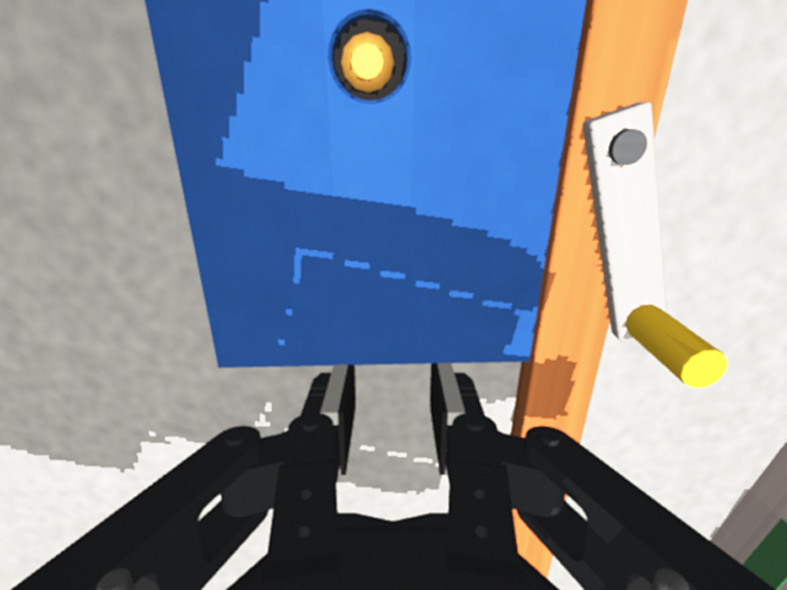

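The plate has dropped: the pin is at (368,60), inside the hole, and the plate's side is parallel to the batten. I'll back off, rise and check.

jog_arm(motion=[[0.1,-0.8,0,0,170],[0.2,-1.2,0.2,0,170],[0,-0.5,2,0,170],[0,0,3,0,140],[-2,0,3,0,120],[-3,0,2,0,120],[-3,0,1,0,120],[-2,0,0,0,120],[0,0,0,0,120]])

```text
t: 11.87
tcp_pos: [0.4991, -0.1076, 0.1155]
tool_rot: [0.655, 0.754, -0.017, 0.049]
force: [-0.2, -0.4, -0.3]
finger_gap: 0.53
```

```bash
python3 look.py wrist w11 0,640,0,480; python3 look.py side s11 300,440,210,350;python3 look.py top t11 290,430,160,265
python3 - <<'E'
from est import *
s=pickle.load(open("pics/s11.pkl","rb"));P=cloud(s)
E
```

```text
11.8667 [ 0.4991 -0.1076  0.1155] [ 0.655   0.7538 -0.0175  0.049 ] [-0.2 -0.4 -0.3] [-0.39  0.54  1.87 -0.11  0.65 -0.45]
11.9167 [ 0.5018 -0.1084  0.1158] [ 0.655   0.7537 -0.0168  0.0508] [ 0.4 -1.1  0.1] [-0.39  0.54  1.87 -0.11  0.65 -0.45]
11.9667 [ 0.5039 -0.1088  0.1156] [ 0.6549  0.7538 -0.0163  0.052 ] [ 1.2 -0.3 -0.3] [-0.39  0.54  1.87 -0.11  0.65 -0.45]
```

View pics/w11.png

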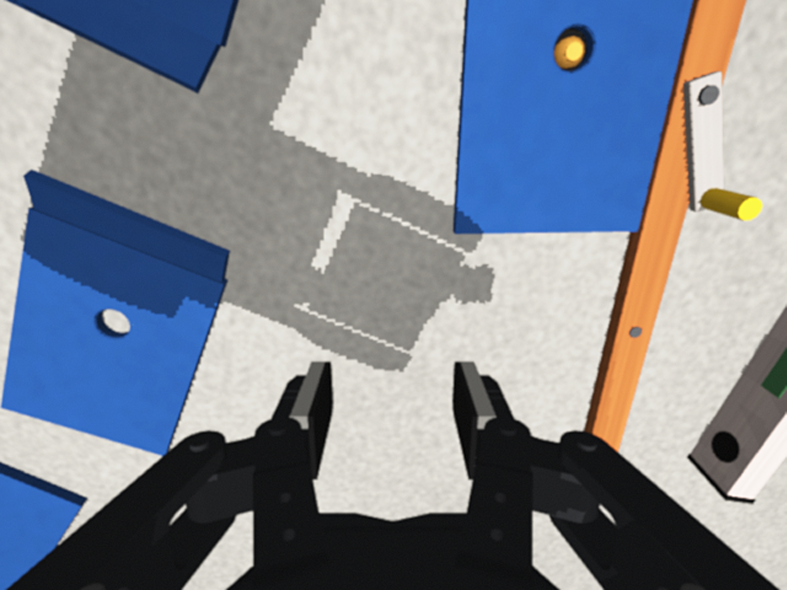

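View pics/s11.png

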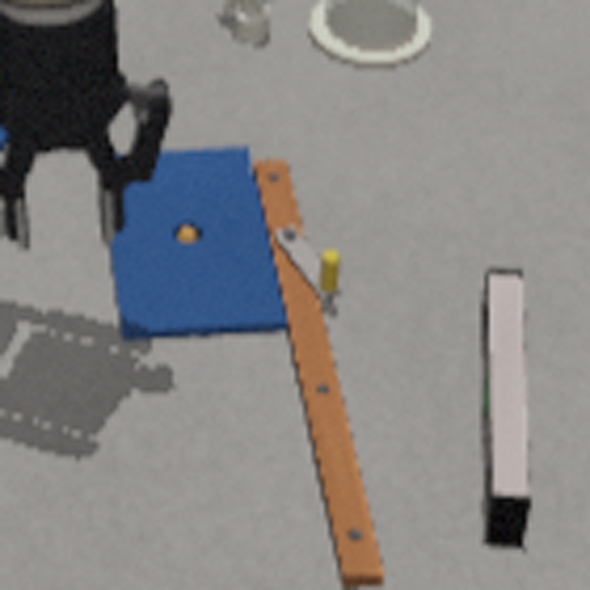

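View pics/t11.png

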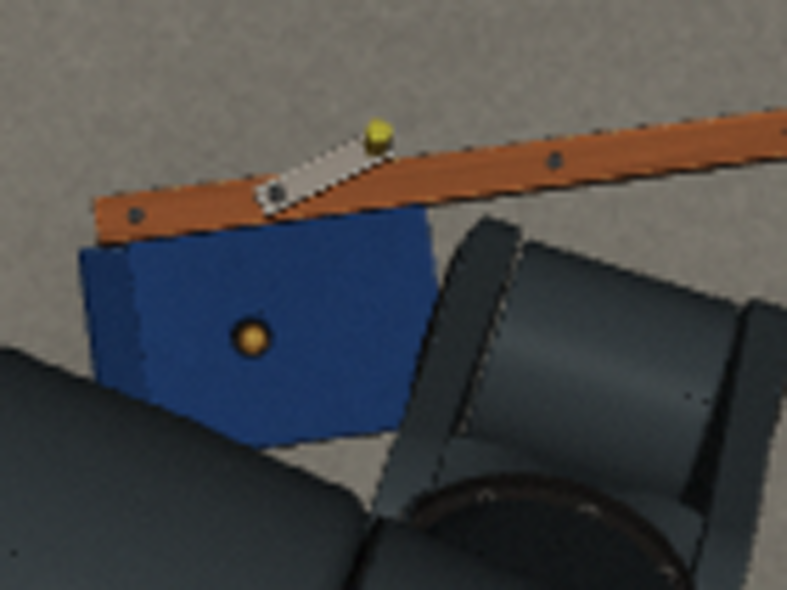

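The plate is seated. Now I'll check flatness and alignment numerically, and locate the knob.

Run:
```python
from est import *
o=np.array([.5777,.0238]);a=.1424
for n in("s11","t11","w11"):
    s=pickle.load(open(f"pics/{n}.pkl","rb"));P=cloud(s)
    S=np.einsum('ij,hwj->hwi',np.array([[np.cos(a),np.sin(a)],[-np.sin(a),np.cos(a)]]),P[...,:2]-o)
    h=cv2.cvtColor(s["img"],cv2.COLOR_RGB2HSV); m=cv2.inRange(h,(100,100,30),(128,255,255))>0
    k=m&(s["depth"]>0)&(abs(S[...,0])<.05)&(S[...,1]>-.09)&(S[...,1]<.05)&(P[...,2]<.03)
    A=np.c_[S[k],np.ones(k.sum())]; c,*_=np.linalg.lstsq(A,P[...,2][k],rcond=None); print(n,k.sum(),"plane",c.round(4))
    # batten-side edge of the blue
    e=[]
    for y in np.arange(-.085,.05,.01):
        kk=m&(abs(S[...,1]-y)<.005)&(S[...,0]>0)&(S[...,0]<.075)&(P[...,2]<.03)
        if kk.sum()>3: e.append((round(y*1000),(np.percentile(S[...,0][kk],98)*1000).round(1)))
    print(e)
    y=cv2.inRange(h,(22,120,90),(35,255,255))>0
    ky=y&(abs(S[...,0]-.085)<.03)&(abs(S[...,1]+.07)<.04)
    print("knob",P[ky].mean(0).round(4),P[ky].min(0).round(4),P[ky].max(0).round(4),(S[ky].mean(0)*1000).round(1), ky.sum())
```

```text
s11 1090 plane [-0.0012  0.0016  0.008 ]
[(-85, np.float64(53.5)), (-75, np.float64(52.4)), (-65, np.float64(52.5)), (-55, np.float64(50.6)), (-45, np.float64(54.2)), (-35, np.float64(53.5)), (-25, np.float64(51.5)), (-15, np.float64(53.1)), (-5, np.float64(54.0)), (5, np.float64(53.5)), (15, np.float64(52.5)), (25, np.float64(53.1)), (35, np.float64(54.3)), (45, np.float64(52.6))]
knob [ 0.6726 -0.0381  0.0341] [ 0.6681 -0.0415  0.0183] [ 0.6763 -0.0335  0.0491] [ 85.1 -74.7] 25
t11 1622 plane [0.0014 0.0007 0.0087]
[(-85, np.float64(53.5)), (-75, np.float64(54.6)), (-65, np.float64(54.1)), (-55, np.float64(54.9)), (-45, np.float64(54.1)), (-35, np.float64(54.7)), (-25, np.float64(54.2)), (-15, np.float64(54.4)), (-5, np.float64(54.9)), (5, np.float64(53.8)), (15, np.float64(55.4)), (25, np.float64(53.8)), (35, np.float64(54.9)), (45, np.float64(53.4))]
knob [ 0.6736 -0.0349  0.0443] [ 0.6674 -0.0402 -0.0032] [ 0.6917 -0.0293  0.0554] [ 86.6 -71.7] 15
w11 27367 plane [-0.0006 -0.0012  0.0086]
[(-85, np.float64(53.8)), (-75, np.float64(54.0)), (-65, np.float64(53.9)), (-55, np.float64(53.8)), (-45, np.float64(53.7)), (-35, np.float64(53.7)), (-25, np.float64(53.6)), (-15, np.float64(53.5)), (-5, np.float64(53.5)), (5, np.float64(53.7)), (15, np.float64(53.7)), (25, np.float64(53.7))]
knob [ 0.6684 -0.0333  0.0383] [ 0.6647 -0.039   0.0197] [ 0.678  -0.0279  0.0488] [ 81.7 -69.4] 826
```

Run:
```python
from est import *
o=np.array([.5777,.0238]);a=.1424
for n in("s11","t11","w11"):
    s=pickle.load(open(f"pics/{n}.pkl","rb"));P=cloud(s)
    S=np.einsum('ij,hwj->hwi',np.array([[np.cos(a),np.sin(a)],[-np.sin(a),np.cos(a)]]),P[...,:2]-o)
    h=cv2.cvtColor(s["img"],cv2.COLOR_RGB2HSV); m=cv2.inRange(h,(3,90,60),(18,255,255))>0
    e=[]
    for y in np.arange(-.275,.06,.02):
        kk=m&(abs(S[...,1]-y)<.01)&(abs(S[...,0]-.068)<.02)&(P[...,2]>.0095)&(P[...,2]<.02)
        if kk.sum()>3: e.append((round(y*1000),(np.percentile(S[...,0][kk],[3,97])*1000).round(1)))
    print(n,*e)
```

```text
s11 (-275, array([55.7, 77. ])) (-255, array([55.1, 76.8])) (-235, array([55.1, 76.9])) (-215, array([55.7, 76.5])) (-195, array([54.5, 76. ])) (-175, array([55. , 77.1])) (-155, array([54.9, 76.9])) (-135, array([55.4, 76.4])) (-115, array([55. , 76.6])) (-95, array([54.7, 76.7])) (-75, array([55.4, 76.4])) (-55, array([55.8, 70.3])) (-35, array([55.3, 64.1])) (-15, array([55.8, 60.3])) (5, array([56., 75.])) (25, array([54.9, 77.1])) (45, array([56.4, 76.1]))
t11 (-275, array([56.1, 78.6])) (-255, array([56.1, 78.8])) (-235, array([56.2, 79.1])) (-215, array([56. , 78.5])) (-195, array([56.8, 78.7])) (-175, array([56.3, 78.3])) (-155, array([56.2, 78.2])) (-135, array([56.8, 77.8])) (-115, array([56.8, 78.5])) (-95, array([56. , 78.6])) (-75, array([56.7, 78.7])) (-55, array([56.4, 73.4])) (-35, array([55.8, 65.8])) (-15, array([56.4, 79.1])) (5, array([57.4, 78.3])) (25, array([57.2, 79. ])) (45, array([56.7, 78.1]))
w11 (-255, array([61.4, 78.1])) (-235, array([54.8, 77.1])) (-215, array([54.9, 77.2])) (-195, array([54.9, 77.1])) (-175, array([54.9, 77. ])) (-155, array([54.9, 77.3])) (-135, array([55. , 77.4])) (-115, array([54.9, 77.3])) (-95, array([54.9, 77.3])) (-75, array([55. , 77.2])) (-55, array([54.9, 73.1])) (-35, array([54.6, 66.3])) (-15, array([54.6, 77.4])) (5, array([54.9, 77.5])) (25, array([54.8, 77.6]))
```

The plate is flat: all three cameras give a plane tilt under 0.002 and a top height of 8 to 8.7 mm. It is parallel to the batten with a gap of about 1 mm. The knob is at station (85.3, -72.2), which puts its radius from the pivot at 55 mm as given and the catch angle at about -0.32. In the world frame that is (0.672, -0.036). I'll move above it with the jaws across the bar.

jog_arm(motion=[[2.5,1.1,0,3,120],[2.5,1.1,0,3,120],[2.5,1.1,0,3,120],[2.5,1.1,0,3,120],[2.5,1.1,0,3,120],[1.5,0.6,0,3,120],[0,0,0,0,120]])

```text
t: 12.6
tcp_pos: [0.6618, -0.0461, 0.1116]
tool_rot: [0.523, 0.85, -0.006, 0.057]
force: [0.3, -0.6, 0.4]
finger_gap: 0.531
```

```bash
python3 look.py wrist w12 0,640,0,480
```

```text
12.6 [ 0.6618 -0.0461  0.1116] [ 0.523   0.8504 -0.0055  0.0569] [ 0.3 -0.6  0.4] [-0.22  0.69  1.5  -0.06  0.84 -0.64]
```

View pics/w12.png

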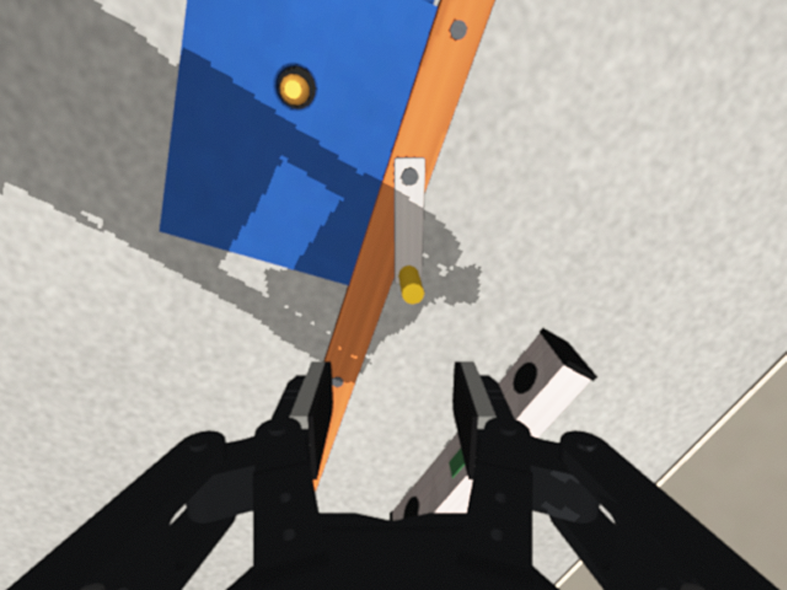

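The bar is lined up with the tool, from (409,170) to (410,270). The knob top is at (413,293). I'll fix its position from this view.

Run:
```python
from est import *
o=np.array([.5777,.0238]);a=.1424
s=pickle.load(open("pics/w12.pkl","rb"));k=480/590
for u,v,z in((413,293,.046),(409,272,.019),(409,176,.0185),(293,90,.010)):
    w=onplane(s,u*k,v*k,z);print(w.round(4),(W2S(o,a,w[:2])*1000).round(1))
r=R.from_quat([.523,.8504,-.0055,.0569]).as_matrix();print(r[:,2])
```

```text
[ 0.6719 -0.0336  0.046 ] [ 85.1 -70.2]
[ 0.6716 -0.0324  0.019 ] [ 85. -69.]
[0.6465 0.015  0.0185] [ 66.9 -18.5]
[0.5767 0.0251 0.01  ] [-0.8  1.5]
[ 0.09102461 -0.06887338 -0.99346413]
```

jog_arm(motion=[[0.6,0.5,0,0,120],[0.5,0.5,0,0,120],[0,0,-1.5,0,120],[0,0,-1.5,0,120],[0,0,0,0,120]])

```text
t: 13.07
tcp_pos: [0.6709, -0.0358, 0.079]
tool_rot: [0.526, 0.849, -0.007, 0.054]
force: [-1.2, 0.3, -0.5]
finger_gap: 0.528
```

jog_arm(motion=[[0.2,0,-1.5,0,120],[0,0,-1.5,0,120],[0,0,-1.2,0,120],[0,0,-0.6,0,120],[0,0,-0.3,0,120],[0,0,0,0,120]])

```text
t: 13.57
tcp_pos: [0.6721, -0.0364, 0.0279]
tool_rot: [0.528, 0.848, -0.007, 0.054]
force: [-0.5, 0.0, -0.3]
finger_gap: 0.53
```

```bash
python3 look.py wrist w13 0,640,0,480; python3 look.py side s13 320,420,230,310
```

```text
13.5667 [ 0.6721 -0.0364  0.0279] [ 0.5278  0.8476 -0.0069  0.0541] [-0.5  0.  -0.3] [-0.2   0.82  1.5  -0.08  0.72 -0.6 ]
13.6167 [ 0.6724 -0.0365  0.0283] [ 0.5278  0.8476 -0.0068  0.0545] [-0.2  0.1  0.4] [-0.2   0.82  1.5  -0.08  0.72 -0.6 ]
```

View pics/w13.png

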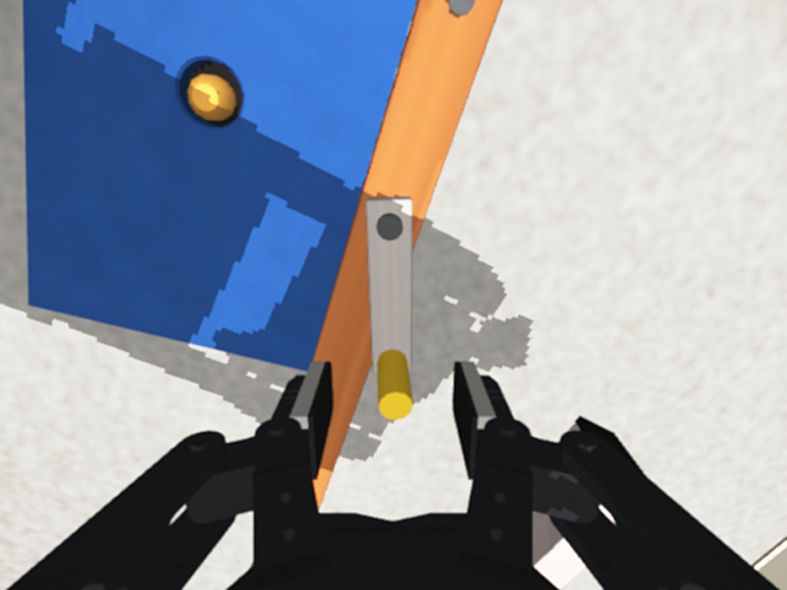

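View pics/s13.png

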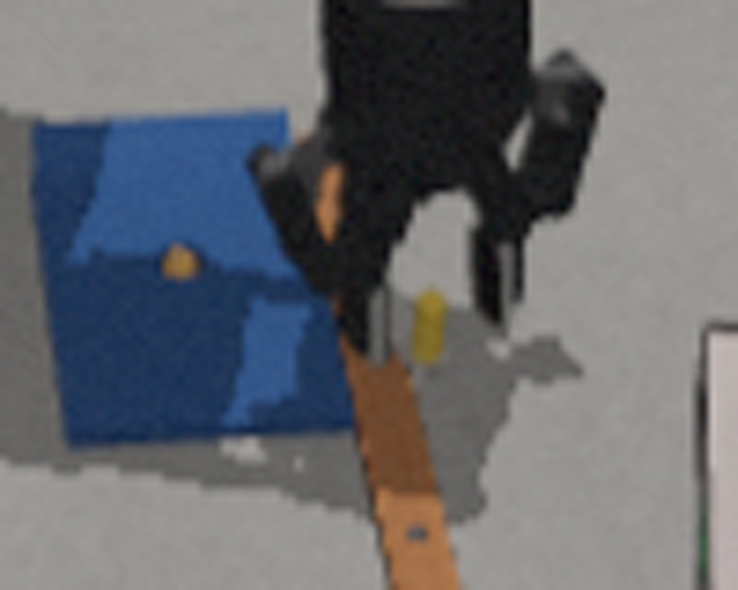

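The knob at (395,385) is centred between the jaws. I'll close them to a loose cage and work out the arc steps.

jog_arm(motion=[[0,0,0,0,200],[0,0,0,0,200],[0,0,0,0,200],[0,0,-0.1,0,200]], squeeze=20)

```text
t: 14.0
tcp_pos: [0.6747, -0.0368, 0.0308]
tool_rot: [0.528, 0.847, -0.006, 0.057]
force: [0.1, -0.0, -0.5]
finger_gap: 0.217
```

```bash
cat > arc.py <<'E'
import sys
from station import *
from est import *
t=sense();p=t["tcp_pos"];Rm=R.from_quat(t["tool_rot"]).as_matrix();z=Rm[:,2]
# point on tool axis at knob height .034
c=p+z*(0.034-p[2])/z[2]; piv=np.array([.6478,.01365])
d=c[:2]-piv; b=np.degrees(np.arctan2(d[1],d[0])); th=-(b+90-8.16); 
if th<-180: th+=360
jaw=np.degrees(np.arctan2(Rm[1,1],Rm[0,1]))
print("t",t["t"],"tcp",p.round(4),"r",np.hypot(*d).round(4),"theta_tool",th.round(1),"jaw",jaw.round(1),"jaw want",(b+90).round(1),"F",t["force"].round(1),"gap",round(t["finger_gap"],3),"q6",t["q"][5].round(2),"lean",z[:2].round(3))
step=float(sys.argv[1]);n=int(sys.argv[2]); cur=c[:2]
for i in range(1,n+1):
    bb=np.radians(b-step*i); nx=piv+.055*np.array([np.cos(bb),np.sin(bb)])
    print(((nx-cur)*100).round(2)); cur=nx
E
python3 arc.py 7 4; python3 look.py wrist w14 0,640,0,480
```

```text
t 14.0 tcp [ 0.6747 -0.0368  0.0308] r 0.0569 theta_tool -19.7 jaw 26.3 jaw want 27.9 F [ 0.1 -0.  -0.5] gap 0.217 q6 -0.6 lean [ 0.091 -0.07 ]
[-0.7  -0.11]
[-0.64 -0.2 ]
[-0.66 -0.12]
[-0.67 -0.04]
14.0 [ 0.6747 -0.0368  0.0308] [ 0.5278  0.8474 -0.0057  0.0573] [ 0.1 -0.  -0.5] [-0.2   0.82  1.5  -0.08  0.72 -0.6 ]
```

View pics/w14.png

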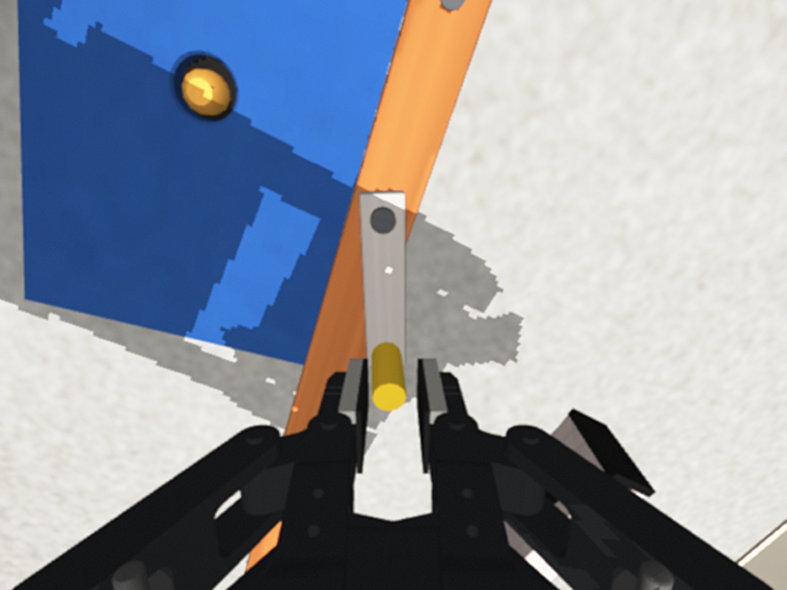

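The knob is caged between the pads. I'll start the arc clockwise, turning the tool with it.

jog_arm(motion=[[-0.7,-0.1,-0.2,-6.5,200],[-0.65,-0.2,-0.1,-6.5,200],[-0.65,-0.1,-0.1,-6.5,200],[-0.65,0,0,-6.5,200]])

```text
t: 14.38
tcp_pos: [0.6515, -0.0419, 0.0285]
tool_rot: [0.712, 0.7, -0.017, 0.059]
force: [1.4, -0.1, -0.2]
finger_gap: 0.215
```

```bash
python3 arc.py 7 4
```

```text
t 14.3833 tcp [ 0.6515 -0.0419  0.0285] r 0.0551 theta_tool 4.6 jaw -0.8 jaw want 3.5 F [ 1.4 -0.1 -0.2] gap 0.215 q6 -0.07 lean [ 0.058 -0.107]
[-0.67  0.01]
[-0.67  0.08]
[-0.65  0.16]
[-0.63  0.24]
```

jog_arm(motion=[[-0.67,0,-0.05,-6,200],[-0.67,0.08,-0.05,-6,200],[-0.65,0.16,-0.05,-6,200],[-0.63,0.24,-0.05,-6,200]])

```text
t: 14.72
tcp_pos: [0.6281, -0.0387, 0.0284]
tool_rot: [0.847, 0.527, -0.027, 0.058]
force: [1.3, -1.6, -0.5]
finger_gap: 0.213
```

```bash
python3 arc.py 7 4;  python3 look.py wrist w15 0,640,0,480
```

```text
t 14.7167 tcp [ 0.6281 -0.0387  0.0284] r 0.0553 theta_tool 29.1 jaw -26.0 jaw want -21.0 F [ 1.3 -1.6 -0.5] gap 0.213 q6 0.41 lean [ 0.016 -0.126]
[-0.6   0.31]
[-0.57  0.35]
[-0.53  0.42]
[-0.47  0.48]
14.7167 [ 0.6281 -0.0387  0.0284] [ 0.8473  0.5273 -0.0267  0.058 ] [ 1.3 -1.6 -0.5] [-0.18  0.8   1.57 -0.18  0.74  0.41]
```

View pics/w15.png

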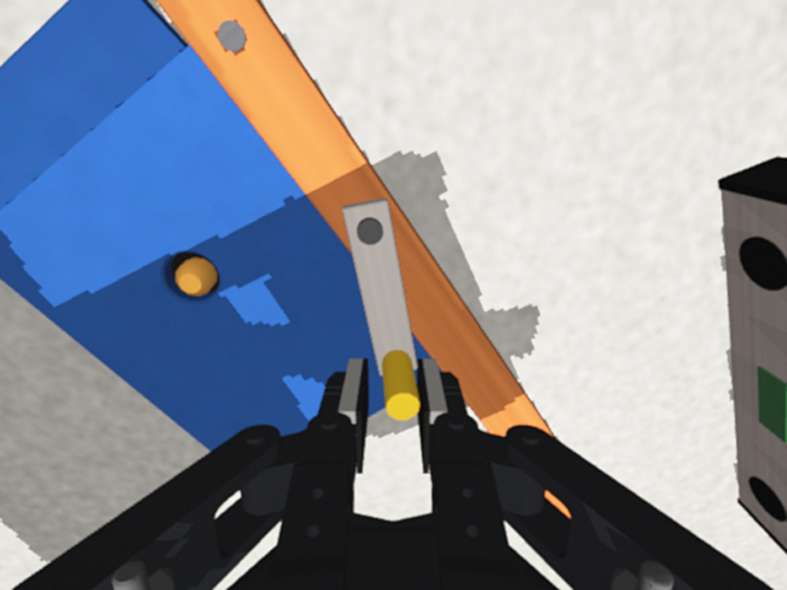

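The catch follows: its bar runs from the pivot at (370,231) to the knob at (400,385), beside the plate. I'll continue with a bit less yaw.

jog_arm(motion=[[-0.6,0.31,-0.05,-5,200],[-0.57,0.35,-0.05,-5,200],[-0.53,0.42,-0.05,-6,200],[-0.47,0.48,-0.05,-6,200]])

```text
t: 15.1
tcp_pos: [0.6077, -0.0244, 0.0277]
tool_rot: [0.934, 0.351, -0.036, 0.054]
force: [0.2, -1.9, 1.4]
finger_gap: 0.216
```

```bash
python3 arc.py 7 5
```

```text
t 15.1 tcp [ 0.6077 -0.0244  0.0277] r 0.0546 theta_tool 55.1 jaw -48.6 jaw want -46.9 F [ 0.2 -1.9  1.4] gap 0.216 q6 0.83 lean [-0.03  -0.126]
[-0.46  0.49]
[-0.36  0.57]
[-0.29  0.61]
[-0.21  0.64]
[-0.13  0.66]
```

jog_arm(motion=[[-0.43,0.49,-0.05,-6,200],[-0.36,0.57,-0.05,-6,200],[-0.29,0.61,-0.05,-6,200],[-0.21,0.64,-0.05,-6,200]])

```text
t: 15.43
tcp_pos: [0.5952, -0.0023, 0.0268]
tool_rot: [0.987, 0.144, -0.047, 0.046]
force: [0.6, -1.0, 0.1]
finger_gap: 0.212
```

```bash
python3 arc.py 7 2;  python3 look.py wrist w16 0,640,0,480
```

```text
t 15.4333 tcp [ 0.5952 -0.0023  0.0268] r 0.0543 theta_tool 81.8 jaw -73.2 jaw want -73.7 F [ 0.6 -1.   0.1] gap 0.212 q6 1.26 lean [-0.079 -0.104]
[-0.22  0.63]
[-0.07  0.67]
15.4333 [ 0.5952 -0.0023  0.0268] [ 0.9875  0.1437 -0.0466  0.0459] [ 0.6 -1.   0.1] [-0.13  0.8   1.58 -0.15  0.83  1.26]
```

View pics/w16.png

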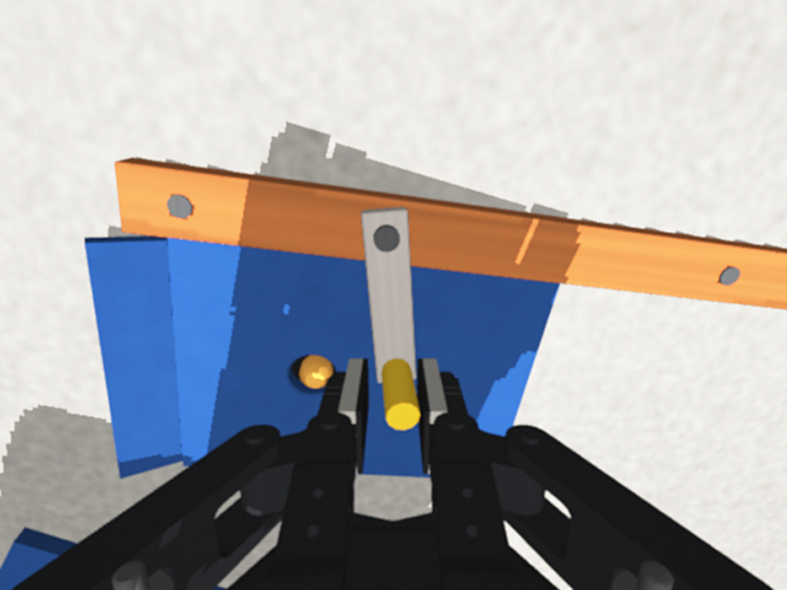

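jog_arm(motion=[[-0.18,0.6,0,-6,200],[-0.05,0.35,0,-4,200],[0,0,0,0,200]])

```text
t: 15.73
tcp_pos: [0.5934, 0.008, 0.0267]
tool_rot: [0.996, 0.058, -0.05, 0.041]
force: [-0.1, -0.3, -0.9]
finger_gap: 0.215
```

```bash
python3 arc.py 7 1;  python3 look.py wrist w17 0,640,0,480
cat > bar.py <<'E'
import sys
from est import *
o=np.array([.5777,.0238]);a=.1424
def barang(tag):
    s=pickle.load(open(f"pics/{tag}.pkl","rb"));P=cloud(s)
    S=np.einsum('ij,hwj->hwi',np.array([[np.cos(a),np.sin(a)],[-np.sin(a),np.cos(a)]]),P[...,:2]-o)
    h=cv2.cvtColor(s["img"],cv2.COLOR_RGB2HSV)
    m=(h[...,1]<45)&(h[...,2]>60)&(abs(P[...,2]-.0185)<.004)&(abs(S[...,0]-.045)<.032)&(abs(S[...,1]+.02)<.04)
    n,l,st,c=cv2.connectedComponentsWithStats(m.astype(np.uint8)); i=1+np.argmax(st[1:,4]); k=l==i
    r=cv2.minAreaRect((S[k]*1000).astype(np.float32)); d=np.linalg.svd(S[k]-S[k].mean(0),full_matrices=False)[2][0]
    print(tag,"n",k.sum(),"rect",r,"slope deg from -x",np.degrees(np.arctan2(d[1]*-np.sign(d[0])*-1,abs(d[0]))).round(2))
    b=(h[...,0]>100)&(h[...,0]<128)&(h[...,1]>100)
    # orange direction in same view
    om=cv2.inRange(h,(3,90,60),(18,255,255))>0
    ok=om&(abs(P[...,2]-.012)<.003)&(abs(S[...,0]-.068)<.02)&(S[...,1]<-.04)
    if ok.sum()>100:
        e=[(np.median(S[...,1][q]),np.percentile(S[...,0][q],3)) for y in np.arange(-.2,.06,.01) for q in[om&(abs(S[...,1]-y)<.005)&(abs(S[...,0]-.068)<.02)&(abs(P[...,2]-.012)<.003)] if q.sum()>20 and not -.04<y<.0]
        e=np.array(e); f=np.polyfit(e[:,0],e[:,1],1); print("batten edge slope deg",np.degrees(f[0]).round(2),"x at 0",f[1].round(4))
for t in sys.argv[1:]: barang(t)
E
python3 bar.py w17
```

```text
t 15.7333 tcp [0.5934 0.008  0.0267] r 0.0539 theta_tool 92.9 jaw -83.1 jaw want -84.7 F [-0.1 -0.3 -0.9] gap 0.215 q6 1.42 lean [-0.095 -0.088]
[-0.13  0.66]
15.7333 [0.5934 0.008  0.0267] [ 0.9962  0.0579 -0.05    0.0413] [-0.1 -0.3 -0.9] [-0.12  0.8   1.57 -0.13  0.85  1.42]
w17 n 4276 rect ((44.6147346496582, -18.637422561645508), (62.916786193847656, 15.78669261932373), 0.8029535412788391) slope deg from -x 1.0
batten edge slope deg 0.06 x at 0 0.0563
```

View pics/w17.png

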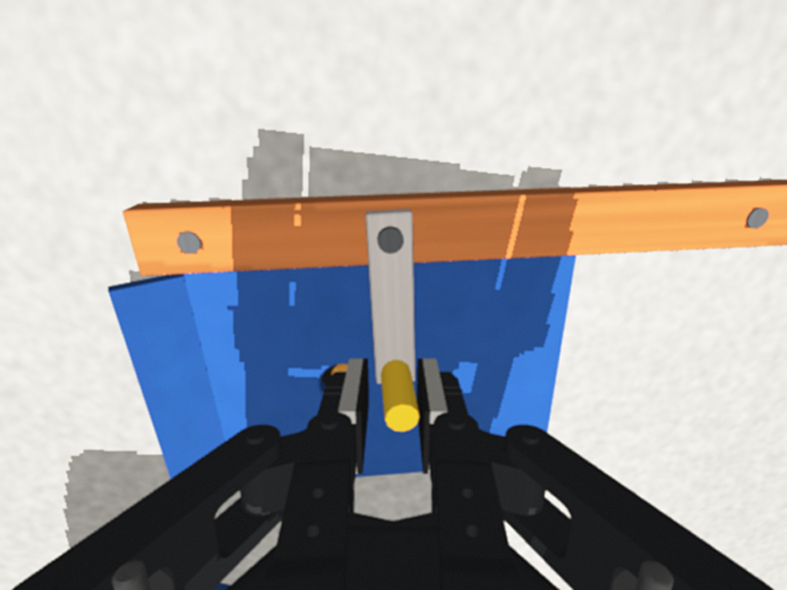

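The bar is square to the batten within 1 degree (angle about 89 degrees, 1.55 rad) and lies over the plate. I'll let go by opening, rise straight up and withdraw.

jog_arm(motion=[[0,0,0,0,130],[0,0,0,0,110],[0,0,0,0,110],[0,0,1,0,110],[0,0,2,0,110],[0,0,3,0,110],[0,0,3,0,110],[-2,0,3,0,110],[-3,0,2,0,110],[-3,0,2,0,110]])

```text
t: 16.62
tcp_pos: [0.5144, 0.0063, 0.1911]
tool_rot: [0.996, 0.066, -0.05, 0.041]
force: [-0.4, 0.5, 0.0]
finger_gap: 0.571
```

jog_arm(motion=[[-3,2,1,0,110],[-2,3,1,0,110],[-1,4,0,0,110],[-1,4,0,0,110],[-1,4,0,0,110],[0,3,0,0,110],[0,0,0,0,110],[0,0,0,0,110]])

```text
t: 17.28
tcp_pos: [0.4259, 0.2111, 0.2254]
tool_rot: [0.996, 0.066, -0.041, 0.041]
force: [0.3, -0.1, -0.4]
finger_gap: 0.567
```

```bash
python3 look.py top t20 0,640,0,480; python3 look.py side s20 320,420,220,300; python3 bar.py t20 s20
python3 - <<'E'
from est import *
o=np.array([.5777,.0238]);a=.1424
s=pickle.load(open("pics/t20.pkl","rb"))
for tag in("t20","s20"):
    s=pickle.load(open(f"pics/{tag}.pkl","rb"));P=cloud(s)
    S=np.einsum('ij,hwj->hwi',np.array([[np.cos(a),np.sin(a)],[-np.sin(a),np.cos(a)]]),P[...,:2]-o)
    h=cv2.cvtColor(s["img"],cv2.COLOR_RGB2HSV); m=cv2.inRange(h,(100,100,30),(128,255,255))>0
    k=m&(abs(S[...,0])<.05)&(S[...,1]>-.09)&(S[...,1]<.05)&(P[...,2]<.03)
    c,*_=np.linalg.lstsq(np.c_[S[k],np.ones(k.sum())],P[...,2][k],rcond=None); print(tag,"plate plane",c.round(4))
    y=(cv2.inRange(h,(22,120,90),(35,255,255))>0)&(abs(S[...,0]-.013)<.03)&(abs(S[...,1]+.02)<.03)&(P[...,2]>.02)
    print("knob",(S[y].mean(0)*1000).round(1))
# bystander differences
a0=pickle.load(open("pics/top0.pkl","rb"))["img"].astype(int); b0=pickle.load(open("pics/t20.pkl","rb"))["img"].astype(int)
for n,(u0,u1,v0,v1) in dict(toolbox=(112,185,138,260),level=(355,432,138,158),jar=(222,262,148,188),nozzle=(230,254,193,213),spanner=(232,268,260,320)).items():
    print(n,(abs(a0-b0).max(2)[v0:v1,u0:u1]>40).mean().round(3))
E
```

```text
17.2833 [0.4259 0.2111 0.2254] [ 0.9961  0.0664 -0.0408  0.041 ] [ 0.3 -0.1 -0.4] [ 0.27  0.38  1.73 -0.07  1.13  1.74]
17.3333 [0.4262 0.2109 0.2255] [ 0.9962  0.0657 -0.0406  0.0406] [-0.4  0.3  0. ] [ 0.26  0.38  1.73 -0.07  1.13  1.74]
t20 n 78 rect ((49.2783317565918, -20.2398681640625), (51.720481872558594, 15.032452583312988), 0.36973506212234497) slope deg from -x -0.33
batten edge slope deg -0.25 x at 0 0.0566
s20 n 79 rect ((43.87517166137695, -22.181215286254883), (61.90879821777344, 18.707075119018555), 0.7398400902748108) slope deg from -x -1.16
batten edge slope deg 0.17 x at 0 0.056
t20 plate plane [0.0029 0.0017 0.0087]
knob [ 12.1 -20.8]
s20 plate plane [0.0017 0.0048 0.008 ]
knob [ 11.9 -23.7]
toolbox 0.003
level 0.0
jar 0.0
nozzle 0.167
spanner 0.923
```

View pics/t20.png

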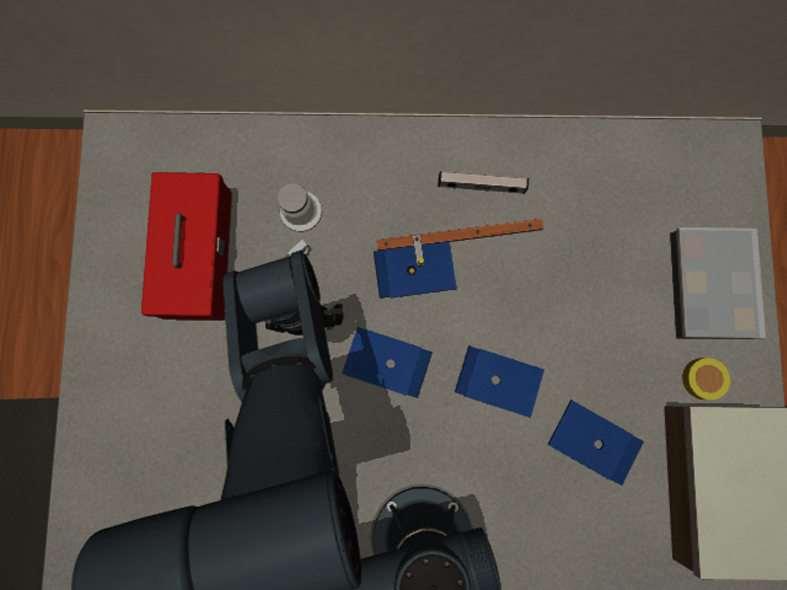

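View pics/s20.png

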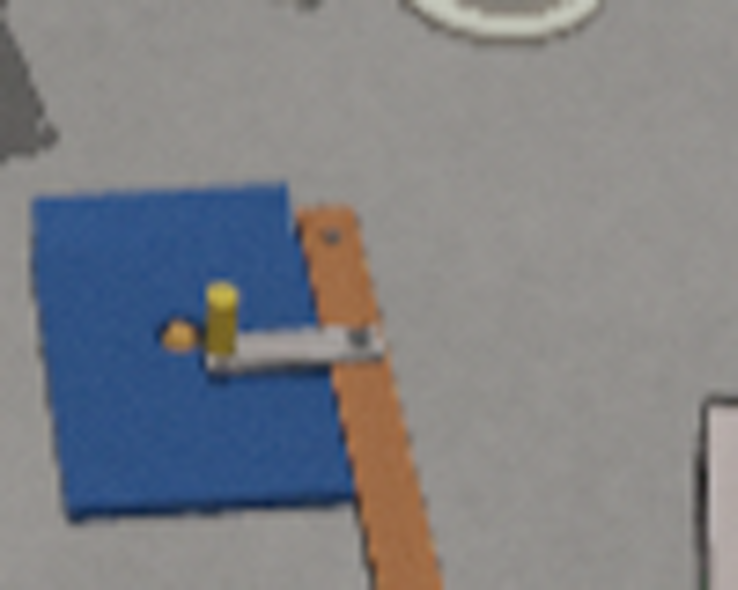

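The plate is seated flat on the pin, the catch lies square across it, and the arm is clear. The nozzle and spanner only differ in the picture because the arm hides them. I'll hand in.

Run:
```python
from station import *
print(sign_off())
```

```text
the job is handed in; nothing more can be done
None
```

The plate is fitted and locked, and I handed the job in at about 17.4 s of the 70 s allowed.

**What I did:** I took the plate farthest from the base (0.61 m) and pushed it sideways against the batten. Then I pushed its rear end along the batten until the nose rode over the pin and the hole dropped on. I turned the catch by its knob from about -0.32 rad, holding the knob loosely between the fingers, then opened them, rose and withdrew.

**Last checks:**
- **Plate:** It is flat, with a fitted tilt of at most 0.005 rad and its top at about 8 to 9 mm. The pin is inside the hole. Measured before I turned the catch, the plate was parallel to the batten, with a gap of about 1 mm, which is close to what the cameras can resolve. I did not close that gap.
- **Catch:** It is square across the plate within about 1°. The knob measured at station (12, -21 to -24) mm, against an ideal of (13, -20) mm.
- **Forces:** The highest wrist force I saw was about 11 N.
- **Toolbox, level, jar and coaster:** The top view shows them unchanged.
- **Nozzle and spanner:** The arm hid most of both in the last top view, so the image comparison there means nothing. The arm stayed well above that area.

**Drift:** The tool slowly leaned by up to about 7° over the run; it caused no trouble.

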